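# Sort the budgie's chew rolls by size

## Robot

A 6-joint arm with a two-finger parallel gripper is mounted at the origin on the work surface. World frame = base frame: x ahead of the robot, y to its left, z up, the work surface at z = 0. Lengths are in m, angles in degrees, forces in N, time in s.
With the tool pointing down it reaches from about 0.4 to 0.825 m from the base axis. Payload 7 kg.
Tool frame: the origin (TCP) lies midway between the tips of the shut fingers; the grasp point (between the pads) lies 19 mm behind it; x points along the fingers, z is the direction in which the jaws open and shut, and the axes are right-handed (so a half turn about x gives the same grasp; the last joint's range is limited). The gripper opens to 88 mm and grips with 3 to 60 N. Pads are 19 mm wide; open, the fingers measure 130 mm over their backs; the gripper's body (78 mm by 193 mm) begins 47 mm behind the grasp point.
Start: joints at [82.684, 20.546, 0.682, 0, -70.136, -16.507], TCP at [0.273, 0.617, 0.227] pointing down, gripper open.
Joint ranges: [-176.03, 176.03], [-82.01, 121.73], [-58.28, 71.71], [-173.87, 95.51], [-174.79, -0.11], [-173.66, 173.66]. Speed limits (degrees/s): [136.94, 136.94, 172.46, 180, 180, 180].

## Interface

Orientations are given as [roll, pitch, yaw] about the fixed x, y, z axes, in that order (R = Rz(yaw) Ry(pitch) Rx(roll)).
In Python, from plant import get_state, capture, close_job gives the robot as it stands.
- The arm moves only by the tool play_rows, never from a script. Its argument "series" is one flat list of numbers, 4 for each row, row after row: the shift along the tool's x, y, z in m, then the turn about the tool's x in rad. In form: [tx, ty, tz, spin, tx, ty, tz, spin, ...]. A call has exactly 5 rows; each row shifts and turns the commanded pose from where the row before left it, along the tool's axes as they then stand; what a row does not reach is not made up. A row lasts 1/12 s, in which the tool goes at most 41.7 mm and 7.16 degrees, less where a joint would pass 70% of its speed; a pose out of reach is approached as far as the arm can. A call is refused whole if a number of a shift passes 0.0417 or a number of a turn 0.125, either way. A call with a gripper value outside its range is refused whole. "jaw" is the opening in per cent of the stroke, from 0 (shut) to 100 (fully open), set as the call begins (left out, the last holds). The fingers move at their own pace and stop on an object; "squeeze" is the grip in N (left out, the last holds). Time passes only in rows, so rows that do not move let the fingers close, or fill a call up. It gives the time, the measured TCP pose, the force and the opening at its end, in the units of the state.
- get_state(): the state, without advancing time (a new reading comes with each control period).
- capture(name): name is "scene" or "top"; returns a dict with "img" (420x560x3 uint8, blue, green, red), "K" (3x3 intrinsics, pixels), "world_from_camera" (4x4, takes a point from camera to world coordinates). Camera axes: x right, y down, z forward; pixel columns grow to the right and rows downward; lengths in m; the calibration is good to about 2 mm. A picture is of the moment at which its call begins. There is no depth.
- close_job(): hands the job in, once; it reports no verdict.
The state is a dict: "time_s": time; "joints": joint angles; "qd": joint speeds; "joint_torque": joint torques, N m; "tcp_pos": TCP position; "eef_rot": TCP orientation; "contact_force": force on the tool from outside, world axes, zero at the start; "moment": the same for the moment, N m; "gripper_width": finger opening in m.
Only numpy, scipy, OpenCV 4.12 (cv2) and the standard library are available. Lean on these libraries where they do the work, as an engineer would, in place of code of your own. Each camera call takes 0.05 s, during which the arm holds its last target.

## Task

Clear all the wound cardboard chew rolls off the budgie table: slide every roll up off the two posts of the stand, gather the ones lying about, and lay them all flat in the plywood tray, side by side, each in the row of its size (small ones in the narrowest row, medium in the middle, large in the widest). Leave the feeder cup, bird bath, scoop, ladder and bell where they are.

Things in the scene. Friction and masses are not known exactly. Their poses are not given: they have to be found in the camera images.
- roll_small1: small chew roll: hard flat roll of wound brown cardboard strip, outer diameter 36 mm, bore 22 mm through, 20 mm high. Origin at the centre of the bore, halfway up (10 mm above what it lies on); z along the bore. May be absent
- roll_small2: small chew roll: hard flat roll of wound brown cardboard strip, outer diameter 36 mm, bore 22 mm through, 20 mm high. Origin at the centre of the bore, halfway up (10 mm above what it lies on); z along the bore. May be absent
- roll_small3: small chew roll: hard flat roll of wound brown cardboard strip, outer diameter 36 mm, bore 22 mm through, 20 mm high. Origin at the centre of the bore, halfway up (10 mm above what it lies on); z along the bore. May be absent
- roll_small4: small chew roll: hard flat roll of wound brown cardboard strip, outer diameter 36 mm, bore 22 mm through, 20 mm high. Origin at the centre of the bore, halfway up (10 mm above what it lies on); z along the bore. May be absent
- roll_medium1: medium chew roll: hard flat roll of wound brown cardboard strip, outer diameter 48 mm, bore 22 mm through, 20 mm high. Origin at the centre of the bore, halfway up (10 mm above what it lies on); z along the bore. May be absent
- roll_medium2: medium chew roll: hard flat roll of wound brown cardboard strip, outer diameter 48 mm, bore 22 mm through, 20 mm high. Origin at the centre of the bore, halfway up (10 mm above what it lies on); z along the bore. May be absent
- roll_medium3: medium chew roll: hard flat roll of wound brown cardboard strip, outer diameter 48 mm, bore 22 mm through, 20 mm high. Origin at the centre of the bore, halfway up (10 mm above what it lies on); z along the bore. May be absent
- roll_large1: large chew roll: hard flat roll of wound brown cardboard strip, outer diameter 60 mm, bore 22 mm through, 20 mm high. Origin at the centre of the bore, halfway up (10 mm above what it lies on); z along the bore. May be absent
- roll_large2: large chew roll: hard flat roll of wound brown cardboard strip, outer diameter 60 mm, bore 22 mm through, 20 mm high. Origin at the centre of the bore, halfway up (10 mm above what it lies on); z along the bore. May be absent
- roll_large3: large chew roll: hard flat roll of wound brown cardboard strip, outer diameter 60 mm, bore 22 mm through, 20 mm high. Origin at the centre of the bore, halfway up (10 mm above what it lies on); z along the bore. May be absent
- stand: fixed beech stand, base 100 x 210 x 10 mm high with two upright posts 110 mm apart; origin under the centre of the base; y along the line of the posts
- post_left (a point): foot of the +y post of the stand, on top of the base, 10 mm above the table. The post is 14 mm thick and rises 68 mm above this point (78 mm above the table), with two or three rolls stacked on it at the start
- post_right (a point): foot of the -y post of the stand, on top of the base, 10 mm above the table. The post is 14 mm thick and rises 68 mm above this point (78 mm above the table), with two or three rolls stacked on it at the start
- tray: fixed flat plywood sorting tray, 258 x 190 mm, floor 5 mm above the table; origin under its centre. Three rows run along its x, separated and closed at the ends by lips 4 mm wide that stand 4 mm above the floor (9 mm above the table)
- row_small (a point): middle of the row for the 36 mm rolls, on the tray floor; row 250 mm long inside (along x of this point), 46 mm wide inside (along y)
- row_medium (a point): middle of the row for the 48 mm rolls, on the tray floor; row 250 mm long inside (along x of this point), 58 mm wide inside (along y)
- row_large (a point): middle of the row for the 60 mm rolls, on the tray floor; row 250 mm long inside (along x of this point), 70 mm wide inside (along y)
- feeder_cup: bystander: yellow plastic cup, 52 mm across, 42 mm high; origin under its centre
- bird_bath: bystander: glass bowl, 120 mm across, 40 mm high; origin under its centre
- scoop: bystander: aluminium scoop, 160 mm long along x (handle -72 to 13 mm, blade 13 to 88 mm), 45 mm wide, 24 mm high; origin on the table
- ladder: bystander: beech ladder segment lying flat, 200 mm along x, 82 mm wide, 14 mm high; origin under its centre
- bell: bystander: red plastic bell toy, 52 mm across, 56 mm high, on a turntable tray 144 mm across and 18 mm high; origin under the bell's centre

How it is judged (in metres and radians):
At the end, for the whole second after the job is handed in: Every roll present lies flat (within 0.12 rad) on the floor of the tray, in the row of its own size, its centre within 9 mm of the row's centre line and 115 mm of its middle, 7 to 12.5 mm above the floor, at rest (y of roll_small1 in the frame of row_small between -0.009 and 0.009 m and x of roll_small1 in the frame of row_small between -0.115 and 0.115 m and z of roll_small1 in the frame of row_small between 0.007 and 0.0125 m and angle between the z axis of each of roll_small1, roll_small2, roll_small3, roll_small4 and the z axis of row_small, either way round below 0.12 rad and linear speed of each of roll_small1, roll_small2, roll_small3, roll_small4, roll_medium1, roll_medium2, roll_medium3, roll_large1, roll_large2, roll_large3 below 0.02 m/s and y of roll_small2 in the frame of row_small between -0.009 and 0.009 m and x of roll_small2 in the frame of row_small between -0.115 and 0.115 m and z of roll_small2 in the frame of row_small between 0.007 and 0.0125 m and y of roll_small3 in the frame of row_small between -0.009 and 0.009 m and x of roll_small3 in the frame of row_small between -0.115 and 0.115 m and z of roll_small3 in the frame of row_small between 0.007 and 0.0125 m and y of roll_small4 in the frame of row_small between -0.009 and 0.009 m and x of roll_small4 in the frame of row_small between -0.115 and 0.115 m and z of roll_small4 in the frame of row_small between 0.007 and 0.0125 m and y of roll_medium1 in the frame of row_medium between -0.009 and 0.009 m and x of roll_medium1 in the frame of row_medium between -0.115 and 0.115 m and z of roll_medium1 in the frame of row_medium between 0.007 and 0.0125 m and angle between the z axis of each of roll_medium1, roll_medium2, roll_medium3 and the z axis of row_medium, either way round below 0.12 rad and y of roll_medium2 in the frame of row_medium between -0.009 and 0.009 m and x of roll_medium2 in the frame of row_medium between -0.115 and 0.115 m and z of roll_medium2 in the frame of row_medium between 0.007 and 0.0125 m and y of roll_medium3 in the frame of row_medium between -0.009 and 0.009 m and x of roll_medium3 in the frame of row_medium between -0.115 and 0.115 m and z of roll_medium3 in the frame of row_medium between 0.007 and 0.0125 m and y of roll_large1 in the frame of row_large between -0.009 and 0.009 m and x of roll_large1 in the frame of row_large between -0.115 and 0.115 m and z of roll_large1 in the frame of row_large between 0.007 and 0.0125 m and angle between the z axis of each of roll_large1, roll_large2, roll_large3 and the z axis of row_large, either way round below 0.12 rad and y of roll_large2 in the frame of row_large between -0.009 and 0.009 m and x of roll_large2 in the frame of row_large between -0.115 and 0.115 m and z of roll_large2 in the frame of row_large between 0.007 and 0.0125 m and y of roll_large3 in the frame of row_large between -0.009 and 0.009 m and x of roll_large3 in the frame of row_large between -0.115 and 0.115 m and z of roll_large3 in the frame of row_large between 0.007 and 0.0125 m); the robot touches nothing.
It fails at once if the feeder cup is shifted more than 25 mm (distance of feeder_cup from where it was at the start of the episode above 0.025 m).
It fails at once if the bird bath is shifted more than 25 mm (distance of bird_bath from where it was at the start of the episode above 0.025 m).
It fails at once if the scoop is shifted more than 25 mm (distance of scoop from where it was at the start of the episode above 0.025 m).
It fails at once if the ladder segment is shifted more than 25 mm (distance of ladder from where it was at the start of the episode above 0.025 m).
It fails at once if the bell is shifted more than 25 mm (distance of bell from where it was at the start of the episode above 0.025 m).
Of roll_large3, roll_small4, roll_medium2, roll_large2, roll_small3, roll_medium3 only 3 to 5 are there at a start; the rules pass over those that are not, and their reading is None.
At some moment in a run one of roll_medium2, roll_large2, roll_small3, roll_medium3 may be knocked a few centimetres aside while the robot is not near it.
Once in a run the grip may slacken for a moment while it holds something.
It also fails if it takes over 210 s, if anything falls off the work surface, if the arm or the gripper's body presses on something with over 40 N, if the wrist force passes 120 N, or if a joint passes its speed limit or range.

## Working session

There is one attempt and no reset: what is moved stays moved. The work goes in short steps, Python scripts to look and compute and a tool call to move; the robot and the scene stay as the last step left them, time stands still between calls to the robot, and variables do not carry over. Pictures are saved under pics/ and viewed, and the job is handed in when it is done.

Besides the shell and the picture viewer there is one more tool, called after "Emit:" by a JSON object that holds its "name" and its "arguments", one argument or row to a line. play_rows: Moves the arm, as the interface text tells. Its arguments: {"type":"object","properties":{"series":{"type":"array","items":{"type":"number"}},"jaw":{"type":"number"},"squeeze":{"type":"number"}},"required":["series"]}

```bash
mkdir -p pics; ls; python3 - <<'E'
from plant import get_state, capture
import cv2
print(get_state())
for n in("scene","top"):
    c=capture(n); cv2.imwrite(f"pics/{n}0.png",c["img"]); print(c["K"],c["world_from_camera"])
E
```

```text
pics
{'time_s': 0.0, 'joints': array([ 8.26858517e+01,  2.05912838e+01,  6.34494164e-01, -1.84944781e-02,
       -7.01353907e+01, -1.65072302e+01]), 'qd': array([ 0.02450821,  0.03262797,  0.03775743, -0.10982046,  0.06283349,
        0.03104616]), 'joint_torque': array([-1.30442904e-04, -5.82711482e+01,  2.93071997e+01,  6.99741215e+00,
        7.00251694e-03, -1.57603299e-04]), 'tcp_pos': array([0.27245833, 0.61704824, 0.22563498]), 'eef_rot': array([   5.82759399,   89.90619391, -108.00008288]), 'contact_force': array([ 0.29963208,  0.70318492, -0.04129218]), 'moment': array([ 0.0300135 , -0.00451519,  0.00173213]), 'gripper_width': 0.08784884749625439}
[[507.89223986   0.         281.95271779]
 [  0.         507.89223986 212.46081553]
 [  0.           0.           1.        ]] [[ 0.39546054  0.63121927 -0.66721301  1.51055677]
 [ 0.91842768 -0.27973076  0.27971646 -0.38360121]
 [-0.01007758 -0.72340372 -0.69035173  1.0115025 ]
 [ 0.          0.          0.          1.        ]]
[[453.47104192   0.         282.22260993]
 [  0.         453.47104192 206.60151797]
 [  0.           0.           1.        ]] [[-0.02673033 -0.98857496  0.14834095  0.38673061]
 [-0.99958102  0.02808095  0.00701753  0.00360282]
 [-0.01110291 -0.14809122 -0.98891138  1.54006021]
 [ 0.          0.          0.          1.        ]]
```

View pics/scene0.png

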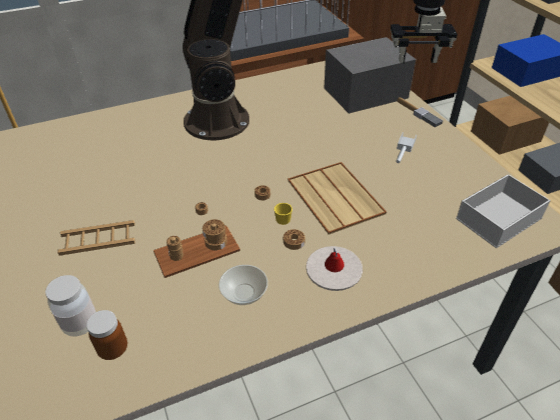

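View pics/top0.png

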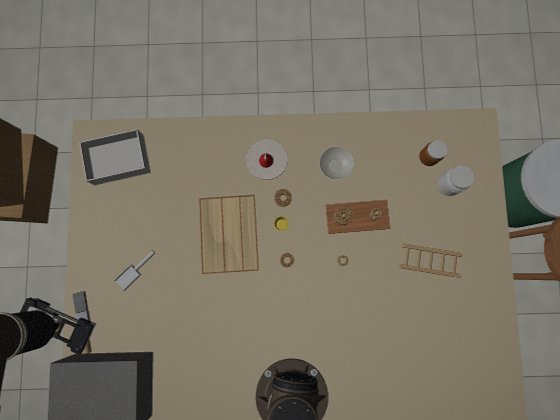

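```bash
python3 - <<'E'
import cv2,numpy as np
s=cv2.imread("pics/scene0.png");t=cv2.imread("pics/top0.png")
a=cv2.resize(s[170:290,140:320],(800,533),interpolation=cv2.INTER_CUBIC)
b=cv2.resize(t[180:285,190:400],(800,400),interpolation=cv2.INTER_CUBIC)
cv2.imwrite("pics/a.png",a);cv2.imwrite("pics/b.png",b)
cv2.imwrite("pics/a2.png",cv2.resize(s[210:275,145:245],None,fx=8,fy=8,interpolation=cv2.INTER_CUBIC))
E
```

```text
(no output)
```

View pics/a.png

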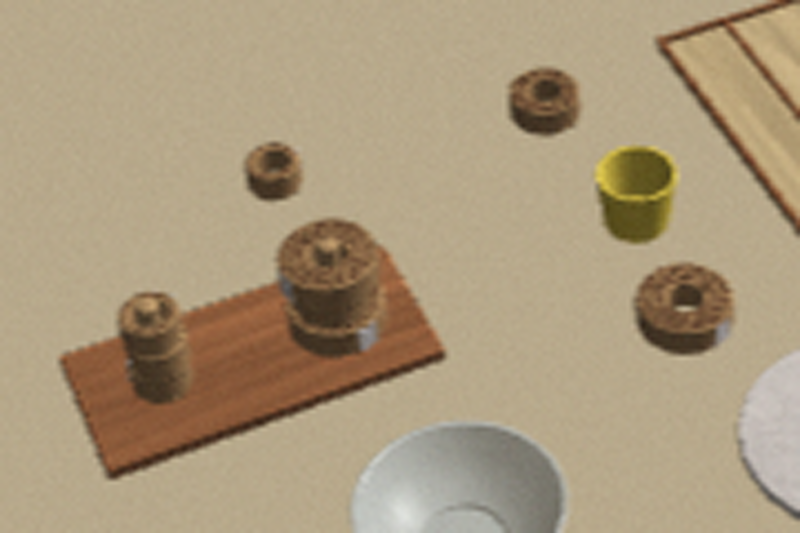

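View pics/a2.png

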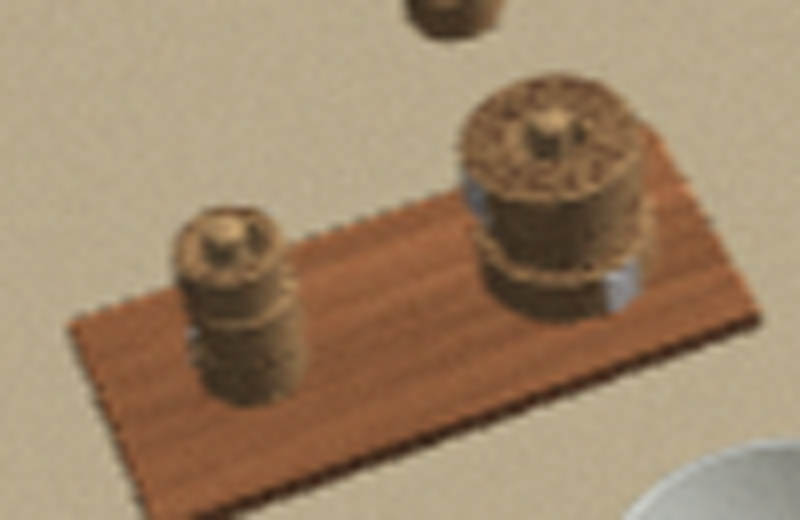

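View pics/b.png

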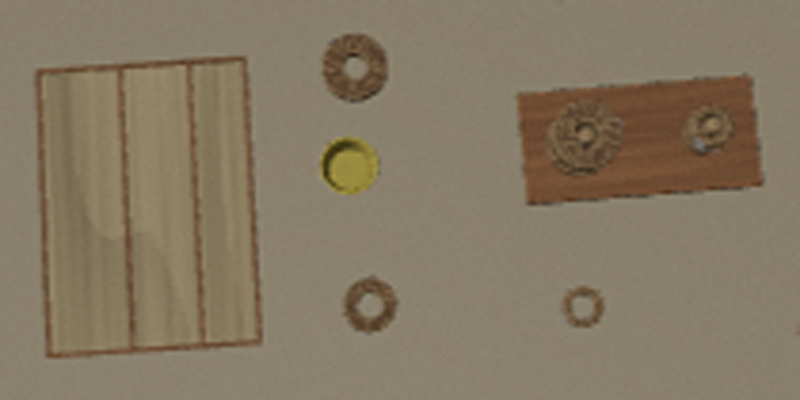

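```bash
cat > h.py <<'E'
import cv2,numpy as np
from plant import get_state, capture
def ray(c,uv,z):
    uv=np.atleast_2d(np.asarray(uv,float)); d=np.c_[(uv-c["K"][:2,2])/[c["K"][0,0],c["K"][1,1]],np.ones(len(uv))]
    M=c["world_from_camera"]; d=d@M[:3,:3].T; o=M[:3,3]
    return (o+d*((z-o[2])/d[:,2])[:,None])
def proj(c,p):
    p=np.atleast_2d(p); M=c["world_from_camera"]; q=(p-M[:3,3])@M[:3,:3]; q=q@c["K"].T; return q[:,:2]/q[:,2:]
E
python3 - <<'E'
from h import *
for n in("scene","top"):
    c=capture(n); hsv=cv2.cvtColor(c["img"],cv2.COLOR_BGR2HSV)
    pts={'table':(150,215) if n=="scene" else (300,230)}
    for k,(x,y) in {"scene":dict(table=(150,190),lroll=(287,240),mroll=(262,196),small=(200,212),base=(195,255),stL=(215,236),stR=(175,250),tray=(340,190)),
      "top":dict(table=(300,240),lroll=(277,198),mroll=(283,262),base=(360,220),small=(339,262),tray=(240,220),lip=(202,240))}[n].items():
        print(n,k,hsv[y-1:y+2,x-1:x+2].reshape(-1,3).mean(0).round())
E
```

```text
scene table [ 20.  62. 184.]
scene lroll [ 14. 128. 116.]
scene mroll [ 16. 121.  87.]
scene small [ 15. 115.  71.]
scene base [ 12. 150. 135.]
scene stL [ 16. 114.  70.]
scene stR [ 16. 117.  87.]
scene tray [ 17. 104. 179.]
top table [ 21.  53. 138.]
top lroll [ 15. 116.  99.]
top mroll [ 16. 104. 101.]
top base [ 13. 135. 112.]
top small [ 17.  90. 118.]
top tray [ 17.  99. 129.]
top lip [ 17. 100. 124.]
```

```bash
cat >> h.py <<'E'
def loose(c,n,show=False):
    hsv=cv2.cvtColor(c["img"],cv2.COLOR_BGR2HSV)
    m=((hsv[...,1]>(88 if n=="scene" else 74))&(hsv[...,0]<21)).astype(np.uint8)*255
    cs,_=cv2.findContours(m,cv2.RETR_EXTERNAL,cv2.CHAIN_APPROX_NONE)
    out=[]
    for k in cs:
        if cv2.contourArea(k)<40: continue
        w=ray(c,k.reshape(-1,2),0.01)
        if not(0.3<w[:,0].mean()<0.9 and -0.6<w[:,1].mean()<0.6): continue
        f=np.zeros_like(m); cv2.drawContours(f,[k],-1,255,-1); M=cv2.moments(f,True)
        ctr=(M["m10"]/M["m00"],M["m01"]/M["m00"])
        out.append((ctr,ray(c,ctr,0.01)[0],cv2.contourArea(k),k))
    return out
E
python3 - <<'E'
from h import *
for n in("scene","top"):
    c=capture(n)
    for ctr,w,a,k in loose(c,n):
        if a<3000: print(n,np.round(ctr,1),w.round(4),a, "ext",np.ptp(ray(c,k.reshape(-1,2),.01)[:,:2],axis=0).round(3))
    hsv=cv2.cvtColor(c["img"],cv2.COLOR_BGR2HSV)
    # tray
    big=[k for ctr,w,a,k in loose(c,n) if w[1]>0.05 and a>1500]
    for k in big:
        h=cv2.convexHull(k); w=ray(c,h.reshape(-1,2),0.009)[:,:2].astype(np.float32); print("tray",n,cv2.minAreaRect(w))
    big=[k for ctr,w,a,k in loose(c,n) if w[1]<-0.05 and a>1000]
    for k in big:
        h=cv2.convexHull(k); w=ray(c,h.reshape(-1,2),0.01)[:,:2].astype(np.float32); print("stand",n,cv2.minAreaRect(w))
    y=((hsv[...,1]>150)&(hsv[...,0]>22)&(hsv[...,0]<34)); v,u=np.nonzero(y); print("cup",ray(c,(u.mean(),v.mean()),.021))
E
```

```text
scene [110.5 343.9] [ 0.7803 -0.5012  0.01  ] 744.0 ext [0.102 0.077]
scene [334.2 262.6] [0.7697 0.0714 0.01  ] 243.0 ext [0.064 0.053]
scene [293.3 238.7] [0.6497 0.0096 0.01  ] 317.0 ext [0.073 0.064]
scene [ 96.6 237.2] [ 0.4275 -0.4794  0.01  ] 1533.0 ext [0.127 0.209]
scene [196.  248.6] [ 0.5778 -0.2424  0.01  ] 2488.0 ext [0.153 0.213]
scene [201.1 208.3] [ 0.4321 -0.1843  0.01  ] 110.0 ext [0.052 0.036]
scene [262.1 192.3] [0.4386 0.0025 0.01  ] 170.5 ext [0.065 0.05 ]
tray scene ((0.5353807210922241, 0.1958136260509491), (0.2633736729621887, 0.1930670142173767), 2.0583343505859375)
stand scene ((0.425830215215683, -0.4791202247142792), (0.20042897760868073, 0.09302320331335068), 78.73040008544922)
stand scene ((0.5635627508163452, -0.24283558130264282), (0.14502528309822083, 0.20977818965911865), 2.9791526794433594)
cup [[0.55480569 0.01976604 0.021     ]]
top [342.6 260. ] [ 0.4298 -0.1827  0.01  ] 76.5 ext [0.034 0.037]
top [286.5 259.6] [0.4363 0.0048 0.01  ] 137.0 ext [0.044 0.044]
top [430.5 260.1] [ 0.4216 -0.4758  0.01  ] 1236.5 ext [0.111 0.213]
top [357.2 216.3] [ 0.5758 -0.2392  0.01  ] 1744.0 ext [0.109 0.214]
top [282.6 197.1] [0.649  0.0122 0.01  ] 217.0 ext [0.059 0.058]
top [265.4 160.4] [0.7799 0.0684 0.01  ] 113.5 ext [0.05  0.045]
top [427.2 157.2] [ 0.7746 -0.4911  0.01  ] 189.0 ext [0.082 0.083]
tray top ((0.5297644138336182, 0.1998814344406128), (0.25958552956581116, 0.19160959124565125), 2.1275267601013184)
stand top ((0.42167147994041443, -0.47638848423957825), (0.20215019583702087, 0.08253230899572372), 78.9932861328125)
stand top ((0.5761339068412781, -0.23927927017211914), (0.10079549252986908, 0.2108551263809204), 3.09179949760437)
cup [[0.506992   0.16377864 0.021     ]]
```

```bash
python3 - <<'E'
from h import *
for n,(x0,y0,x1,y1),F in(("scene",(145,205,245,275),8),("top",(320,190,400,240),10)):
    c=capture(n); im=cv2.resize(c["img"][y0:y1,x0:x1],None,fx=F,fy=F,interpolation=cv2.INTER_CUBIC)
    ct=np.array([.5775,-.2415]) if n=="scene" else np.array([.576,-.2393])
    t=np.linspace(0,2*np.pi,60); 
    for s,R in((1,.03),(-1,.018)):
        p=ct+s*.055*np.array([-.054,.9985])
        for z,r in((.01,R),(.03,R),(.05,R),(.07,R),(.078,.007)):
            q=proj(c,np.c_[p[0]+r*np.cos(t),p[1]+r*np.sin(t),0*t+z])
            cv2.polylines(im,[((q-[x0,y0]+.5)*F).astype(np.int32)],True,(0,255,0) if z<.075 else (0,0,255),1)
    cv2.imwrite(f"pics/o_{n}.png",im)
E
```

```text
(no output)
```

View pics/o_scene.png

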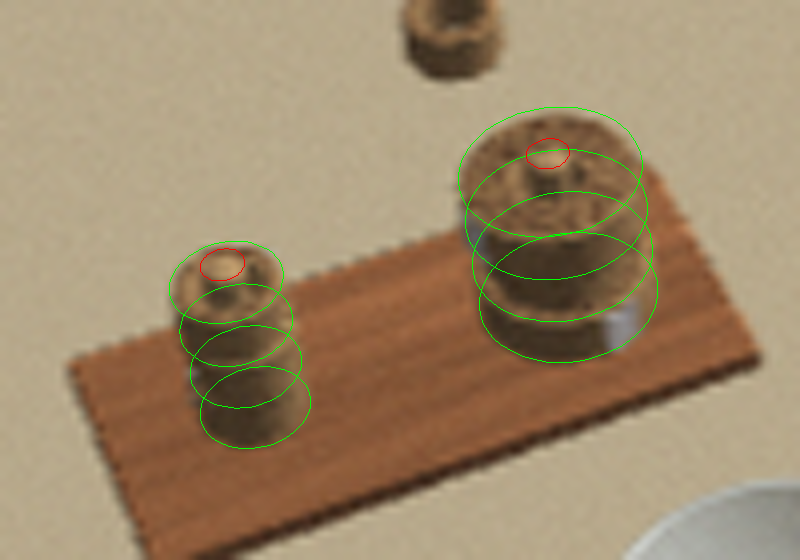

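View pics/o_top.png

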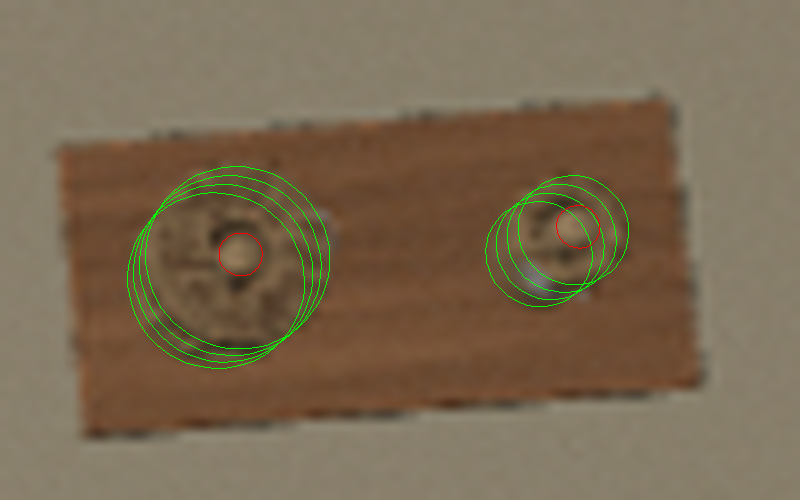

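```bash
python3 - <<'E'
from h import *
ims=[]
for n,(x0,y0,x1,y1) in(("scene",(195,212,235,252)),("top",(325,197,365,237))):
    a=np.mean([capture(n)["img"].astype(float) for _ in range(6)],0)[y0:y1,x0:x1]
    a=np.clip(a*1.6,0,255).astype(np.uint8)
    ims.append(cv2.resize(a,(400,400),interpolation=cv2.INTER_LANCZOS4))
for n,(x0,y0,x1,y1) in(("scene",(155,225,195,265)),("top",(360,197,400,237))):
    a=np.mean([capture(n)["img"].astype(float) for _ in range(6)],0)[y0:y1,x0:x1]
    a=np.clip(a*1.6,0,255).astype(np.uint8)
    ims.append(cv2.resize(a,(400,400),interpolation=cv2.INTER_LANCZOS4))
cv2.imwrite("pics/e.png",np.hstack(ims[:2]));cv2.imwrite("pics/e2.png",np.hstack(ims[2:]))
E
```

```text
(no output)
```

View pics/e.png

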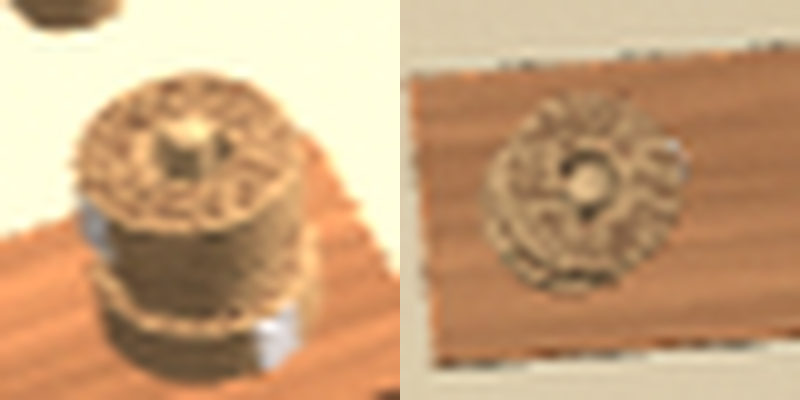

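View pics/e2.png

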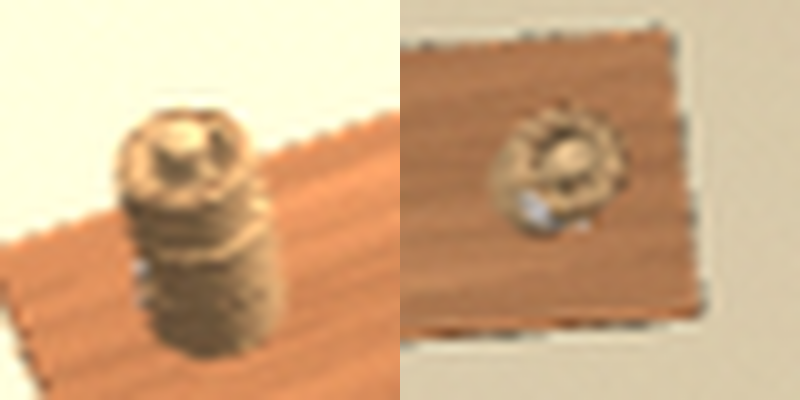

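```bash
python3 - <<'E'
from h import *
t=np.linspace(0,2*np.pi,60)
rows=[]
for n,off in(("scene",(.001,-.0012)),("top",(-.001,.0012))):
    c=capture(n); ims=[]
    for p,R in(((.6485,.0110),.03),((.4365,.0037),.024),((.431,-.1835),.018)):
        p=np.array(p)+off
        u,v=proj(c,[*p,.01])[0].astype(int)-16
        im=cv2.resize(c["img"][v:v+32,u:u+32],None,fx=8,fy=8,interpolation=cv2.INTER_CUBIC)
        im=np.clip(im*1.4,0,255).astype(np.uint8)
        for z in (0,.02):
            q=proj(c,np.c_[p[0]+R*np.cos(t),p[1]+R*np.sin(t),0*t+z])
            cv2.polylines(im,[((q-[u,v]+.5)*8).astype(np.int32)],True,(0,255,0),1)
        ims.append(im)
    rows.append(np.hstack(ims))
cv2.imwrite("pics/l.png",np.vstack(rows))
E
```

```text
(no output)
```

View pics/l.png

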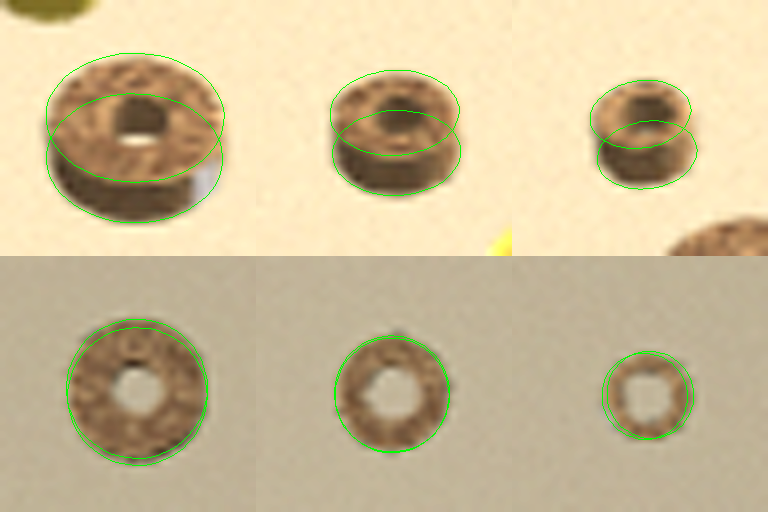

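```bash
cat >> h.py <<'E'
TR=np.array([.531,.1985]); ty=np.radians(2.1); TX=np.array([np.cos(ty),np.sin(ty)]); TY=np.array([-np.sin(ty),np.cos(ty)])
RY=dict(L=.056,M=-.012,S=-.068)
def slot(s,x): return TR+x*TX+RY[s]*TY
from scipy.spatial.transform import Rotation as Ro
def go(x,y,z):
    s=get_state(); R=Ro.from_euler("xyz",s["eef_rot"],degrees=True).as_matrix()
    jaw=np.degrees(np.arctan2(R[1,2],R[0,2]))
    # remaining spin so jaw -> -87.9, then delta in tool axes at that orientation
    d=np.array([x,y,z])-s["tcp_pos"]
    print("t",round(s["time_s"],2),"tcp",s["tcp_pos"].round(4),"jaw",jaw.round(2),"w",round(s["gripper_width"],4),"F",s["contact_force"].round(1))
    print("spin",np.radians(jaw+87.9).round(3),"T(down,ty,tz)",np.array([-d[2],d[:2]@TX,-d[:2]@TY]).round(4))
E
python3 -c "
from h import *
go(.6485,.011,.13)
print(slot('L',.08))"
```

```text
t 1.7 tcp [0.2726 0.6175 0.2266] jaw -113.82 w 0.0878 F [ 0.  -0.9  0.9]
spin -0.452 T(down,ty,tz) [0.0966 0.3534 0.6198]
[0.60889422 0.25739389]
```

Emit:
{"name": "play_rows", "arguments": {
  "series": [0,0,0,-0.113,0,0,0,-0.113,0,0,0,-0.113,0,0,0,-0.113,0,0,0,0],
  "jaw": 100,
  "squeeze": 20
}}

```text
time_s: 2.12
tcp_pos: [0.2726, 0.6175, 0.2266]
eef_rot: [171.8, 90.0, 84.2]
contact_force: [-0.6, -0.1, 0.3]
gripper_width: 0.0874
```

Emit:
{"name": "play_rows", "arguments": {
  "series": [0.005,0.0196,0.0344,0,0.005,0.0196,0.0344,0,0.005,0.0196,0.0344,0,0.005,0.0196,0.0344,0,0.005,0.0196,0.0344,0]
}}

```text
time_s: 2.53
tcp_pos: [0.3774, 0.4475, 0.2015]
eef_rot: [139.0, 90.0, 50.8]
contact_force: [1.1, -0.2, 0.2]
gripper_width: 0.0876
```

Emit:
{"name": "play_rows", "arguments": {
  "series": [0.005,0.0196,0.0344,0,0.005,0.0196,0.0344,0,0.005,0.0196,0.0344,0,0.005,0.0196,0.0344,0,0.005,0.0196,0.0344,0]
}}

```text
time_s: 2.95
tcp_pos: [0.4817, 0.2791, 0.1768]
eef_rot: [132.6, 90.0, 44.5]
contact_force: [0.7, 0.0, 0.5]
gripper_width: 0.0878
```

Emit:
{"name": "play_rows", "arguments": {
  "series": [0.005,0.0196,0.0344,0,0.005,0.0196,0.0344,0,0.005,0.0196,0.0344,0,0.005,0.0196,0.0344,0,0.005,0.0196,0.0344,0]
}}

```text
time_s: 3.37
tcp_pos: [0.586, 0.1107, 0.1516]
eef_rot: [114.5, 90.0, 26.4]
contact_force: [0.7, 0.4, 0.7]
gripper_width: 0.0875
```

Emit:
{"name": "play_rows", "arguments": {
  "series": [0.005,0.0196,0.0344,0,0.005,0.0196,0.0344,0,0.005,0.0196,0.0344,0,0,0,0,0,0,0,0,0]
}}

```text
time_s: 3.78
tcp_pos: [0.648, 0.0091, 0.1355]
eef_rot: [-73.9, 89.9, -162.2]
contact_force: [-0.6, 0.5, -0.5]
gripper_width: 0.0876
```

```bash
python3 -c "
from h import *
go(.6485,.011,.009)
for n in ('scene','top'):
    c=capture(n); cv2.imwrite('pics/1'+n+'.png',c['img'])"
```

```text
t 3.78 tcp [0.648  0.0091 0.1355] jaw -88.35 w 0.0876 F [-0.6  0.5 -0.5]
spin -0.008 T(down,ty,tz) [ 0.1265  0.0006 -0.0019]
```

Emit:
{"name": "play_rows", "arguments": {
  "series": [0.032,0,-0.002,0,0.032,0,0,0,0.032,0,0,0,0.031,0,0,0,0,0,0,0]
}}

```text
time_s: 4.3
tcp_pos: [0.643, 0.0142, 0.0041]
eef_rot: [-81.9, 89.5, -169.9]
contact_force: [-1.4, -1.3, -0.8]
gripper_width: 0.0876
```

Emit:
{"name": "play_rows", "arguments": {
  "series": [0,0,0,0,0,0,0,0,0,0,0,0,0,0,0,0,0,0,0,0],
  "jaw": 0,
  "squeeze": 25
}}

```text
time_s: 4.72
tcp_pos: [0.6486, 0.0138, 0.0115]
eef_rot: [103.0, 89.8, 15.1]
contact_force: [-0.4, -0.1, 0.0]
gripper_width: 0.0596
```

Emit:
{"name": "play_rows", "arguments": {
  "series": [0,0,0,0,0,0,0,0,0,0,0,0,0,0,0,0,0,0,0,0]
}}

```text
time_s: 5.13
tcp_pos: [0.6485, 0.0137, 0.0114]
eef_rot: [100.9, 89.9, 13.0]
contact_force: [-2.3, 1.5, 7.3]
gripper_width: 0.0585
```

```bash
python3 -c "
from h import *
s=slot('L',.08);print(s)
go(*s,.09)
for n in ('scene','top'):
    c=capture(n); cv2.imwrite('pics/1'+n+'.png',c['img'])"
```

```text
[0.60889422 0.25739389]
t 5.13 tcp [0.6485 0.0137 0.0114] jaw -87.91 w 0.0585 F [-2.3  1.5  7.3]
spin -0.0 T(down,ty,tz) [-0.0786 -0.0307 -0.2449]
```

View pics/1scene.png

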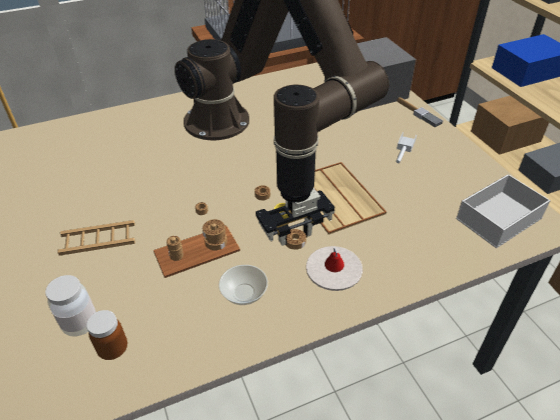

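Emit:
{"name": "play_rows", "arguments": {
  "series": [-0.02,0,0,0,-0.03,0,0,0,-0.03,0,0,0,0,-0.0044,-0.035,0,0,-0.0044,-0.035,0]
}}

```text
time_s: 5.65
tcp_pos: [0.6378, 0.0828, 0.0927]
eef_rot: [109.7, 89.7, 21.5]
contact_force: [0.4, -0.2, -0.9]
gripper_width: 0.0586
```

Emit:
{"name": "play_rows", "arguments": {
  "series": [0,-0.0044,-0.035,0,0,-0.0044,-0.035,0,0,-0.0044,-0.035,0,0,-0.0044,-0.035,0,0,-0.0043,-0.035,0]
}}

```text
time_s: 6.07
tcp_pos: [0.6076, 0.2588, 0.0903]
eef_rot: [131.6, 89.9, 43.6]
contact_force: [1.4, 0.1, 0.1]
gripper_width: 0.0581
```

Emit:
{"name": "play_rows", "arguments": {
  "series": [0,0,0,0,0,0,0,0,0,0,0,0,0,0,0,0,0,0,0,0]
}}

```text
time_s: 6.48
tcp_pos: [0.6082, 0.256, 0.0897]
eef_rot: [159.8, 90.0, 71.8]
contact_force: [0.4, 0.0, -0.4]
gripper_width: 0.0583
```

```bash
python3 -c "
from h import *
go(*slot('L',.08),.018)
c=capture('scene'); cv2.imwrite('pics/2.png',cv2.resize(c['img'][130:280,180:420],None,fx=3,fy=3))
c=capture('top'); cv2.imwrite('pics/2t.png',cv2.resize(c['img'][130:280,180:420],None,fx=3,fy=3))"
```

```text
t 6.48 tcp [0.6082 0.256  0.0897] jaw -88.01 w 0.0583 F [ 0.4  0.  -0.4]
spin -0.002 T(down,ty,tz) [ 0.0717  0.0007 -0.0014]
```

View pics/2.png

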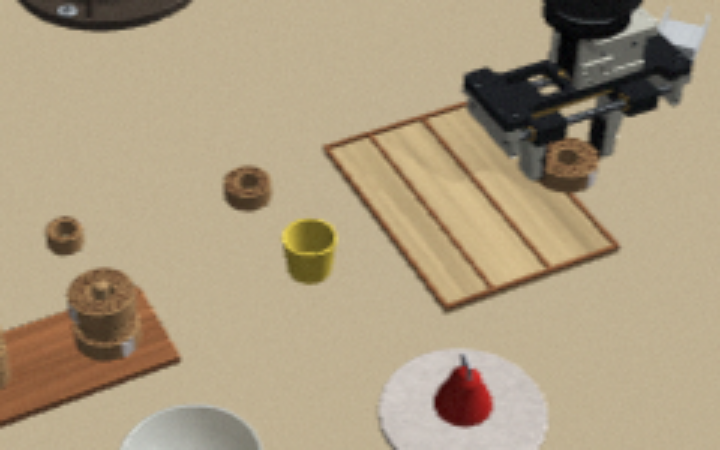

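View pics/2t.png

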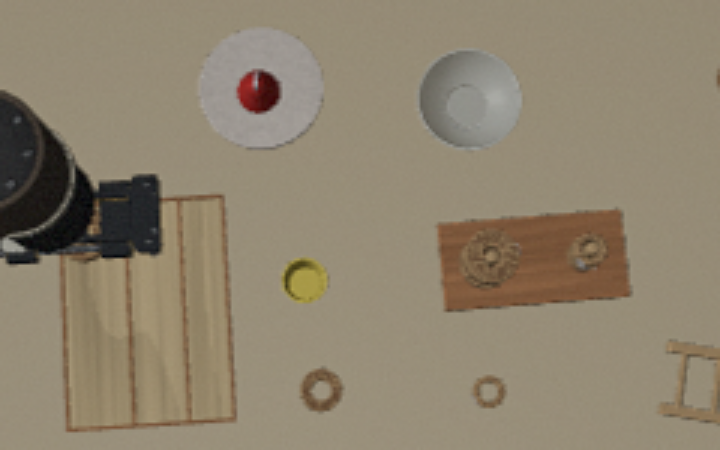

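Emit:
{"name": "play_rows", "arguments": {
  "series": [0.025,0,-0.0014,0,0.025,0,0,0,0.012,0,0,0,0.007,0,0,0,0,0,0,0]
}}

```text
time_s: 7.0
tcp_pos: [0.6074, 0.2576, 0.019]
eef_rot: [-52.8, 89.8, -140.7]
contact_force: [-0.2, -1.3, 1.2]
gripper_width: 0.0581
```

Emit:
{"name": "play_rows", "arguments": {
  "series": [0,0,0,0,0.002,0,0,0,0.002,0,0,0,0,0,0,0,0,0,0,0]
}}

```text
time_s: 7.42
tcp_pos: [0.6081, 0.2587, 0.0171]
eef_rot: [125.4, 90.0, 37.5]
contact_force: [-0.1, -0.5, -0.2]
gripper_width: 0.0583
```

```bash
python3 -c "
from h import *
go(*slot('L',.08),.017)"
```

```text
t 7.42 tcp [0.6081 0.2587 0.0171] jaw -87.92 w 0.0583 F [-0.1 -0.5 -0.2]
spin -0.0 T(down,ty,tz) [0.0001 0.0007 0.0014]
```

Emit:
{"name": "play_rows", "arguments": {
  "series": [0,0,0,0,0,0,0,0,0,0,0,0,-0.01,0,0,0,-0.04,0,0,0],
  "jaw": 82
}}

```text
time_s: 7.83
tcp_pos: [0.6043, 0.2563, 0.0612]
eef_rot: [-59.8, 89.4, -147.8]
contact_force: [1.4, -0.4, -1.1]
gripper_width: 0.0719
```

Emit:
{"name": "play_rows", "arguments": {
  "series": [-0.03,0,0,0,0,-0.0226,0.0308,0,0,-0.0226,0.0308,0,0,-0.0226,0.0308,0,0,-0.0226,0.0308,0]
}}

```text
time_s: 8.25
tcp_pos: [0.5211, 0.1311, 0.0974]
eef_rot: [118.6, 89.9, 30.7]
contact_force: [-0.4, -1.3, -0.4]
gripper_width: 0.072
```

Emit:
{"name": "play_rows", "arguments": {
  "series": [0,-0.0226,0.0308,0,0,-0.0226,0.0308,0,0,-0.0226,0.0308,0,0,-0.0226,0.0308,0,0,0,0,0]
}}

```text
time_s: 8.67
tcp_pos: [0.4313, 0.0018, 0.0968]
eef_rot: [-91.5, 89.9, -179.6]
contact_force: [-0.9, -0.6, -0.8]
gripper_width: 0.0717
```

```bash
cat >> h.py <<'E'
def look(name):
    ims=[]
    for n,b in(('scene',(140,150,400,290)),('top',(180,130,400,285))):
        c=capture(n); x0,y0,x1,y1=b; ims.append(cv2.resize(c['img'][y0:y1,x0:x1],(760,int(760*(y1-y0)/(x1-x0)))))
        cv2.imwrite(f'pics/{name}_{n}.png',ims[-1])
    for n in('scene','top'):
        c=capture(n)
        for ctr,w,a,k in loose(c,n):
            if a<500: print(n,w[:2].round(4),a)
E
python3 -c "
from h import *
go(.4365,.0037,.011); look('3')"
```

```text
t 8.67 tcp [0.4313 0.0018 0.0968] jaw -88.08 w 0.0717 F [-0.9 -0.6 -0.8]
spin -0.003 T(down,ty,tz) [ 0.0858  0.0053 -0.0017]
scene [0.7699 0.0716] 238.5
scene [ 0.4314 -0.184 ] 109.5
scene [0.4388 0.0024] 168.5
top [ 0.4299 -0.1831] 74.5
top [0.7805 0.0679] 115.5
top [ 0.7747 -0.4913] 188.0
```

View pics/3_scene.png

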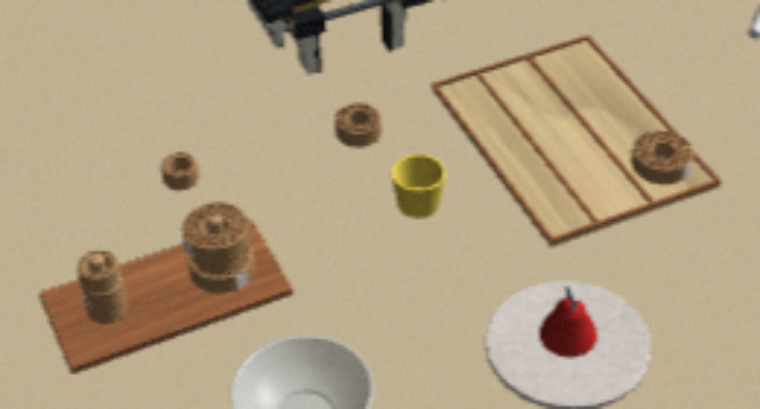

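View pics/3_top.png

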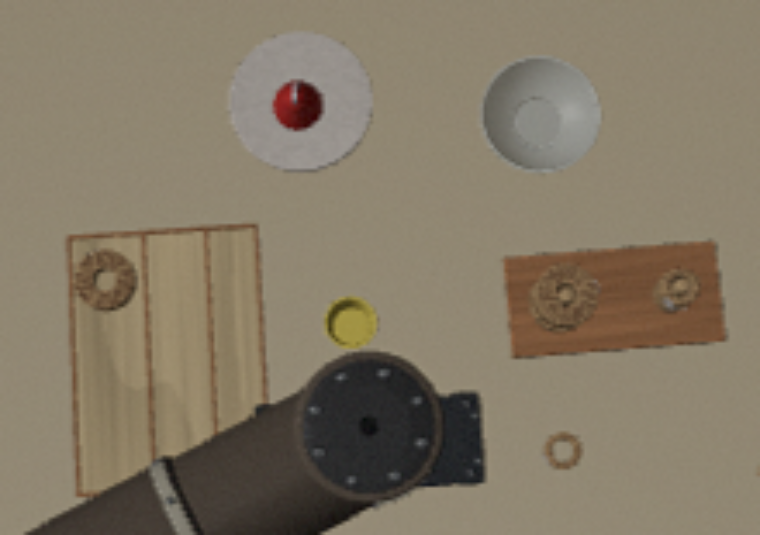

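Emit:
{"name": "play_rows", "arguments": {
  "series": [0,0.005,-0.0017,0,0.035,0,0,0,0.03,0,0,0,0.014,0,0,0,0.007,0,0,0]
}}

```text
time_s: 9.28
tcp_pos: [0.4407, 0.0079, 0.0083]
eef_rot: [-66.6, 89.8, -154.5]
contact_force: [0.1, 0.2, 0.4]
gripper_width: 0.0721
```

Emit:
{"name": "play_rows", "arguments": {
  "series": [0,0,0,0,0,0,0,0,0,0,0,0,0,0,0,0,0,0,0,0]
}}

```text
time_s: 9.7
tcp_pos: [0.4419, 0.008, 0.0115]
eef_rot: [113.0, 89.9, 25.1]
contact_force: [0.7, -0.1, -0.4]
gripper_width: 0.072
```

Emit:
{"name": "play_rows", "arguments": {
  "series": [0,0,0,0,0,0,0,0,0,0,0,0,0,0,0,0,0,0,0,0],
  "jaw": 0
}}

```text
time_s: 10.12
tcp_pos: [0.4412, 0.0076, 0.0107]
eef_rot: [88.2, 90.0, 0.3]
contact_force: [-0.3, 0.0, 2.1]
gripper_width: 0.0468
```

Emit:
{"name": "play_rows", "arguments": {
  "series": [0,0,0,0,0,0,0,0,0,0,0,0,0,0,0,0,0,0,0,0]
}}

```text
time_s: 10.53
tcp_pos: [0.4412, 0.0076, 0.0107]
eef_rot: [66.5, 90.0, -21.4]
contact_force: [-1.2, -1.8, 4.9]
gripper_width: 0.0469
```

```bash
python3 -c "
from h import *
go(*slot('M',.04),.09)"
```

```text
t 10.53 tcp [0.4412 0.0076 0.0107] jaw -87.92 w 0.0469 F [-1.2 -1.8  4.9]
spin -0.0 T(down,ty,tz) [-0.0793  0.1367 -0.1754]
```

Emit:
{"name": "play_rows", "arguments": {
  "series": [-0.02,0,0,0,-0.03,0,0,0,-0.03,0,0,0,0,0.0228,-0.0292,0,0,0.0228,-0.0292,0]
}}

```text
time_s: 10.95
tcp_pos: [0.4856, 0.0682, 0.093]
eef_rot: [120.1, 89.7, 32.0]
contact_force: [1.6, -0.6, 0.4]
gripper_width: 0.0472
```

Emit:
{"name": "play_rows", "arguments": {
  "series": [0,0.0228,-0.0292,0,0,0.0228,-0.0292,0,0,0.0228,-0.0292,0,0,0.0228,-0.0292,0,0,0,0,0]
}}

```text
time_s: 11.37
tcp_pos: [0.5754, 0.1926, 0.0898]
eef_rot: [103.7, 89.9, 15.9]
contact_force: [2.2, 0.1, 0.5]
gripper_width: 0.0467
```

Emit:
{"name": "play_rows", "arguments": {
  "series": [0,0,0,0,0,0,0,0,0,0,0,0,0,0,0,0,0,0,0,0]
}}

```text
time_s: 11.78
tcp_pos: [0.5712, 0.187, 0.0909]
eef_rot: [133.6, 90.0, 45.6]
contact_force: [-0.3, -0.1, -0.1]
gripper_width: 0.0469
```

```bash
python3 -c "
from h import *
go(*slot('M',.04),.018);look('4')"
```

```text
t 11.78 tcp [0.5712 0.187  0.0909] jaw -87.96 w 0.0469 F [-0.3 -0.1 -0.1]
spin -0.001 T(down,ty,tz) [ 0.0729  0.0003 -0.001 ]
scene [0.7696 0.0718] 239.5
scene [ 0.4317 -0.184 ] 111.0
top [ 0.4299 -0.1833] 75.5
top [0.6503 0.1496] 101.0
top [0.7799 0.068 ] 115.0
top [ 0.7747 -0.4908] 186.5
```

View pics/4_scene.png

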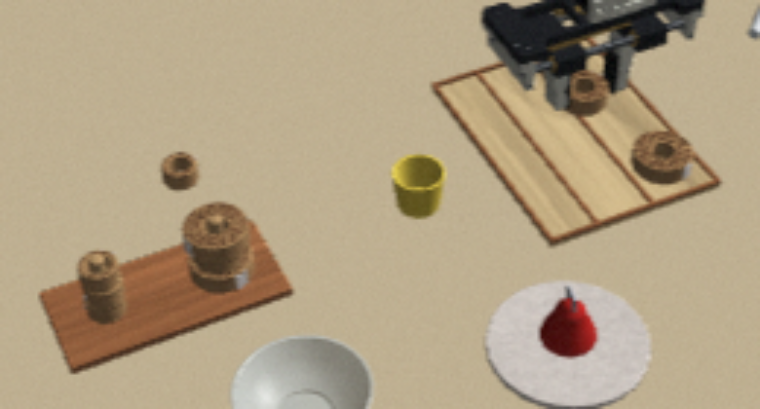

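Emit:
{"name": "play_rows", "arguments": {
  "series": [0.025,0,-0.001,0,0.025,0,0,0,0.012,0,0,0,0.007,0,0,0,0,0,0,0]
}}

```text
time_s: 12.4
tcp_pos: [0.5707, 0.1881, 0.0201]
eef_rot: [-57.3, 89.8, -145.3]
contact_force: [0.7, -0.6, -0.2]
gripper_width: 0.0468
```

Emit:
{"name": "play_rows", "arguments": {
  "series": [0,0,0,0,0.002,0,0,0,0.002,0,0,0,0.001,0,0,0,0,0,0,0]
}}

```text
time_s: 12.82
tcp_pos: [0.5716, 0.1888, 0.0169]
eef_rot: [125.7, 90.0, 37.8]
contact_force: [0.3, 0.1, -1.3]
gripper_width: 0.0469
```

Emit:
{"name": "play_rows", "arguments": {
  "series": [0,0,0,0,0,0,0,0,0,0,0,0,-0.01,0,0,0,-0.04,0,0,0],
  "jaw": 66
}}

```text
time_s: 13.23
tcp_pos: [0.5678, 0.1866, 0.0619]
eef_rot: [-62.0, 89.4, -150.0]
contact_force: [0.4, 0.6, 0.9]
gripper_width: 0.0577
```

Emit:
{"name": "play_rows", "arguments": {
  "series": [-0.03,0,0,0,0,-0.0145,0.0345,0,0,-0.0145,0.0345,0,0,-0.0145,0.0345,0,0,-0.0145,0.0345,0]
}}

```text
time_s: 13.65
tcp_pos: [0.5179, 0.0476, 0.0976]
eef_rot: [109.6, 89.9, 21.7]
contact_force: [0.9, -0.6, -1.4]
gripper_width: 0.0574
```

Emit:
{"name": "play_rows", "arguments": {
  "series": [0,-0.0145,0.0345,0,0,-0.0145,0.0345,0,0,-0.0145,0.0345,0,0,-0.0145,0.0345,0,0,-0.0145,0.0345,0]
}}

```text
time_s: 14.07
tcp_pos: [0.4516, -0.1277, 0.0976]
eef_rot: [90.5, 89.9, 2.7]
contact_force: [0.8, 0.0, 0.4]
gripper_width: 0.0575
```

Emit:
{"name": "play_rows", "arguments": {
  "series": [0,-0.0145,0.0345,0,0,-0.0145,0.0265,0,0,0,0,0,0,0,0,0,0,0,0,0]
}}

```text
time_s: 14.48
tcp_pos: [0.4259, -0.1885, 0.0973]
eef_rot: [81.7, 89.9, -6.3]
contact_force: [0.4, 0.6, 0.2]
gripper_width: 0.0581
```

Emit:
{"name": "play_rows", "arguments": {
  "series": [0,0,0,0,0,0,0,0,0,0,0,0,0,0,0,0,0,0,0,0]
}}

```text
time_s: 14.9
tcp_pos: [0.4257, -0.1879, 0.0965]
eef_rot: [-95.7, 90.0, 176.4]
contact_force: [-0.9, 0.4, -0.4]
gripper_width: 0.0581
```

```bash
python3 -c "
from h import *
go(.4308,-.1836,.011);look('5')"
```

```text
t 14.9 tcp [ 0.4257 -0.1879  0.0965] jaw -87.87 w 0.0581 F [-0.9  0.4 -0.4]
spin 0.001 T(down,ty,tz) [ 0.0855  0.0052 -0.0041]
scene [0.7697 0.0715] 242.0
scene [ 0.4316 -0.184 ] 109.0
top [0.7797 0.0679] 114.5
top [ 0.7746 -0.491 ] 188.0
```

View pics/5_top.png

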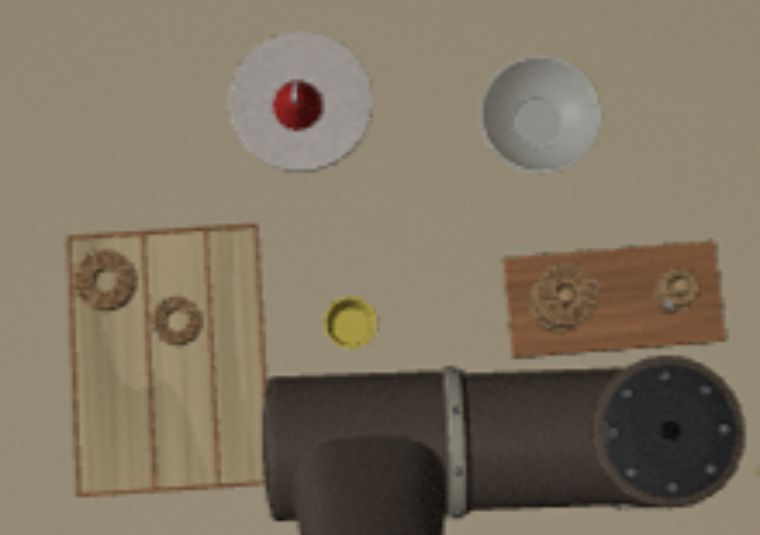

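Emit:
{"name": "play_rows", "arguments": {
  "series": [0,0.005,-0.004,0,0.035,0,0,0,0.03,0,0,0,0.014,0,0,0,0.006,0,0,0]
}}

```text
time_s: 15.52
tcp_pos: [0.429, -0.1839, 0.0093]
eef_rot: [-93.6, 89.8, 178.5]
contact_force: [0.4, 0.1, 0.1]
gripper_width: 0.0576
```

Emit:
{"name": "play_rows", "arguments": {
  "series": [0,0,0,0,0,0,0,0,0,0,0,0,0,0,0,0,0,0,0,0]
}}

```text
time_s: 15.93
tcp_pos: [0.4311, -0.1842, 0.0125]
eef_rot: [87.0, 89.9, -0.9]
contact_force: [0.1, -0.1, 0.4]
gripper_width: 0.0578
```

Emit:
{"name": "play_rows", "arguments": {
  "series": [0,0,0,0,0,0,0,0,0,0,0,0,0,0,0,0,0,0,0,0],
  "jaw": 0
}}

```text
time_s: 16.35
tcp_pos: [0.4304, -0.1842, 0.0117]
eef_rot: [67.5, 90.0, -20.4]
contact_force: [-0.7, 0.3, 2.5]
gripper_width: 0.0352
```

Emit:
{"name": "play_rows", "arguments": {
  "series": [0,0,0,0,0,0,0,0,0,0,0,0,0,0,0,0,0,0,0,0]
}}

```text
time_s: 16.77
tcp_pos: [0.4304, -0.1842, 0.0116]
eef_rot: [23.5, 90.0, -64.4]
contact_force: [-0.6, -0.5, 5.1]
gripper_width: 0.0352
```

```bash
python3 -c "
from h import *
go(*slot('S',.078),.09)"
```

```text
t 16.77 tcp [ 0.4304 -0.1842  0.0116] jaw -87.93 w 0.0352 F [-0.6 -0.5  5.1]
spin -0.0 T(down,ty,tz) [-0.0784  0.1926 -0.3107]
```

Emit:
{"name": "play_rows", "arguments": {
  "series": [-0.02,0,0,0,-0.03,0,0,0,-0.03,0,0,0,0,0.0193,-0.0311,0,0,0.0193,-0.0311,0]
}}

```text
time_s: 17.18
tcp_pos: [0.4676, -0.1207, 0.0934]
eef_rot: [96.1, 89.8, 8.0]
contact_force: [1.5, 0.3, -0.8]
gripper_width: 0.0349
```

Emit:
{"name": "play_rows", "arguments": {
  "series": [0,0.0193,-0.0311,0,0,0.0193,-0.0311,0,0,0.0193,-0.0311,0,0,0.0193,-0.0311,0,0,0.0193,-0.0311,0]
}}

```text
time_s: 17.6
tcp_pos: [0.5579, 0.04, 0.0912]
eef_rot: [-98.2, 90.0, 173.8]
contact_force: [0.7, -0.5, 0.2]
gripper_width: 0.0352
```

Emit:
{"name": "play_rows", "arguments": {
  "series": [0,0.0193,-0.0311,0,0,0.0193,-0.0311,0,0,0.0193,-0.0311,0,0,0,0,0,0,0,0,0]
}}

```text
time_s: 18.02
tcp_pos: [0.6123, 0.1354, 0.0903]
eef_rot: [-70.7, 89.9, -158.5]
contact_force: [-0.4, -0.2, -0.6]
gripper_width: 0.0354
```

Emit:
{"name": "play_rows", "arguments": {
  "series": [0,0,0,0,0,0,0,0,0,0,0,0,0,0,0,0,0,0,0,0]
}}

```text
time_s: 18.43
tcp_pos: [0.6119, 0.1329, 0.0919]
eef_rot: [115.2, 90.0, 27.2]
contact_force: [-0.1, 0.2, -0.1]
gripper_width: 0.035
```

```bash
python3 -c "
from h import *
go(*slot('S',.078),.018)"
```

```text
t 18.43 tcp [0.6119 0.1329 0.0919] jaw -87.97 w 0.035 F [-0.1  0.2 -0.1]
spin -0.001 T(down,ty,tz) [ 0.0739 -0.0004 -0.0005]
```

Emit:
{"name": "play_rows", "arguments": {
  "series": [0.025,0,0,0,0.025,0,0,0,0.012,0,0,0,0.007,0,0,0,0,0,0,0]
}}

```text
time_s: 18.85
tcp_pos: [0.6112, 0.133, 0.0212]
eef_rot: [-62.3, 89.8, -150.2]
contact_force: [-0.1, -0.8, 0.3]
gripper_width: 0.0351
```

Emit:
{"name": "play_rows", "arguments": {
  "series": [0,0,0,0,0.002,0,0,0,0.002,0,0,0,0.001,0,0,0,0,0,0,0]
}}

```text
time_s: 19.27
tcp_pos: [0.6121, 0.1337, 0.0179]
eef_rot: [122.2, 90.0, 34.3]
contact_force: [-0.1, -0.5, -1.0]
gripper_width: 0.0351
```

Emit:
{"name": "play_rows", "arguments": {
  "series": [0,0,0,0,0,0,0,0,0,0,0,0,-0.01,0,0,0,-0.04,0,0,0],
  "jaw": 52
}}

```text
time_s: 19.68
tcp_pos: [0.608, 0.132, 0.0626]
eef_rot: [-69.3, 89.4, -157.3]
contact_force: [0.7, 0.6, 0.2]
gripper_width: 0.0454
```

Emit:
{"name": "play_rows", "arguments": {
  "series": [-0.04,0,0,0,-0.01,-0.0055,0.0353,0,-0.01,-0.0055,0.0353,0,0,-0.0055,0.0353,0,0,-0.0055,0.0353,0],
  "jaw": 100
}}

```text
time_s: 20.1
tcp_pos: [0.5953, -0.0093, 0.1297]
eef_rot: [102.4, 89.8, 14.6]
contact_force: [0.6, 0.3, -0.7]
gripper_width: 0.0736
```

Emit:
{"name": "play_rows", "arguments": {
  "series": [0,-0.0055,0.0353,0,0,-0.0055,0.0353,0,0,-0.0055,0.0353,0,0,-0.0055,0.0353,0,0,-0.0055,0.0353,0]
}}

```text
time_s: 20.52
tcp_pos: [0.5737, -0.1874, 0.1287]
eef_rot: [80.7, 89.9, -7.2]
contact_force: [0.5, -0.4, -0.2]
gripper_width: 0.0875
```

Emit:
{"name": "play_rows", "arguments": {
  "series": [0,0,0,0,0,0,0,0,0,0,0,0,0,0,0,0,0,0,0,0]
}}

```text
time_s: 20.93
tcp_pos: [0.5743, -0.1846, 0.1279]
eef_rot: [93.4, 90.0, 5.6]
contact_force: [0.6, -0.5, -0.1]
gripper_width: 0.0877
```

```bash
python3 -c "
from h import *
go(.574,-.1856,.06);look('6')"
```

```text
t 20.93 tcp [ 0.5743 -0.1846  0.1279] jaw -87.84 w 0.0877 F [ 0.6 -0.5 -0.1]
spin 0.001 T(down,ty,tz) [ 0.0679 -0.0004  0.001 ]
scene [0.7698 0.0713] 244.0
top [0.78  0.068] 115.0
top [ 0.7749 -0.4909] 187.5
```

View pics/6_scene.png

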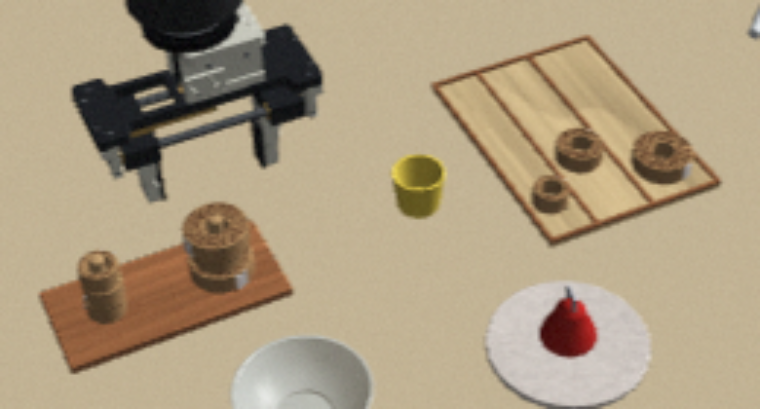

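View pics/6_top.png

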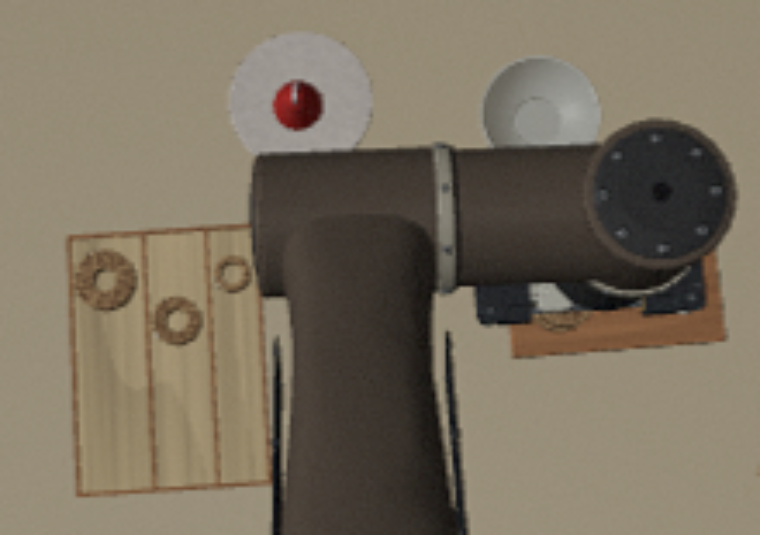

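Emit:
{"name": "play_rows", "arguments": {
  "series": [0.02,0,0.001,0,0.02,0,0,0,0.015,0,0,0,0.009,0,0,0,0.004,0,0,0]
}}

```text
time_s: 21.55
tcp_pos: [0.5733, -0.1863, 0.0581]
eef_rot: [-95.1, 89.9, 176.9]
contact_force: [0.4, -0.1, -0.4]
gripper_width: 0.0874
```

Emit:
{"name": "play_rows", "arguments": {
  "series": [0,0,0,0,0,0,0,0,0,0,0,0,0,0,0,0,0,0,0,0],
  "jaw": 0
}}

```text
time_s: 21.97
tcp_pos: [0.5745, -0.1867, 0.0604]
eef_rot: [84.4, 89.9, -3.5]
contact_force: [0.8, -0.3, 1.0]
gripper_width: 0.06
```

Emit:
{"name": "play_rows", "arguments": {
  "series": [0,0,0,0,0,0,0,0,0,0,0,0,0,0,0,0,0,0,0,0]
}}

```text
time_s: 22.38
tcp_pos: [0.5746, -0.1867, 0.0604]
eef_rot: [77.0, 89.9, -10.9]
contact_force: [-1.8, 1.4, 5.8]
gripper_width: 0.0595
```

```bash
python3 -c "
from h import *
go(.574,-.1856,.06);look('7')"
```

```text
t 22.38 tcp [ 0.5746 -0.1867  0.0604] jaw -87.91 w 0.0595 F [-1.8  1.4  5.8]
spin -0.0 T(down,ty,tz) [ 0.0004 -0.0005 -0.0011]
scene [0.7694 0.0717] 244.5
top [0.7807 0.068 ] 115.0
top [ 0.7746 -0.491 ] 188.0
```

View pics/7_scene.png

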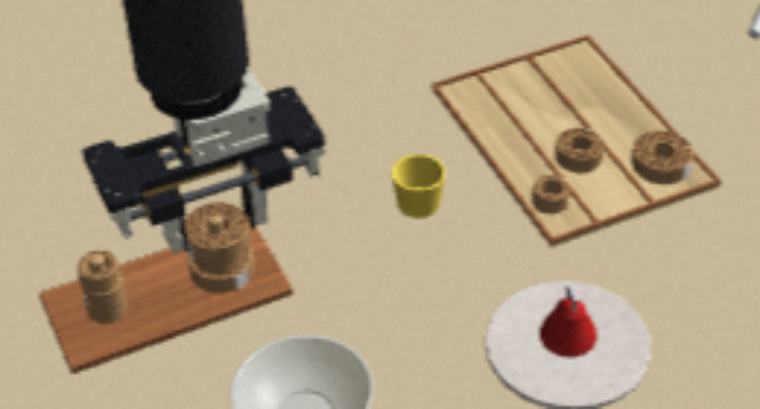

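Emit:
{"name": "play_rows", "arguments": {
  "series": [-0.01,0,0,0,-0.015,0,0,0,-0.015,0,0,0,-0.015,0,0,0,-0.01,0,0,0]
}}

```text
time_s: 23.0
tcp_pos: [0.5744, -0.1868, 0.1264]
eef_rot: [80.9, 89.9, -7.0]
contact_force: [0.8, -0.5, -0.5]
gripper_width: 0.0593
```

```bash
python3 -c "
from h import *
go(*slot('L',0),.125);look('8')"
```

```text
t 23.0 tcp [ 0.5744 -0.1868  0.1264] jaw -87.92 w 0.0593 F [ 0.8 -0.5 -0.5]
spin -0.0 T(down,ty,tz) [ 0.0014 -0.0293 -0.4426]
scene [0.7697 0.0714] 245.5
scene [ 0.4544 -0.1598] 368.5
top [0.7802 0.0681] 119.5
top [ 0.7747 -0.491 ] 185.5
```

View pics/8_scene.png

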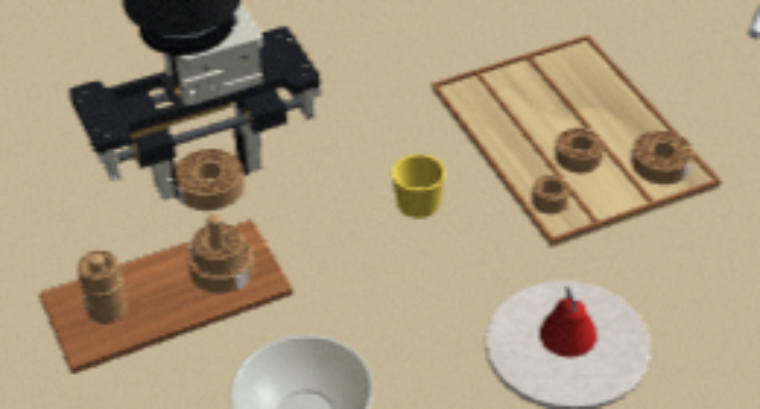

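Emit:
{"name": "play_rows", "arguments": {
  "series": [0,-0.0024,-0.0369,0,0,-0.0024,-0.0369,0,0,-0.0024,-0.0369,0,0,-0.0024,-0.0369,0,0,-0.0024,-0.0369,0]
}}

```text
time_s: 23.62
tcp_pos: [0.5542, -0.0014, 0.1233]
eef_rot: [-80.1, 89.9, -168.1]
contact_force: [0.5, -0.3, -0.4]
gripper_width: 0.0594
```

Emit:
{"name": "play_rows", "arguments": {
  "series": [0,-0.0024,-0.0369,0,0,-0.0024,-0.0369,0,0,-0.0024,-0.0369,0,0,-0.0024,-0.0369,0,0,-0.0024,-0.0369,0]
}}

```text
time_s: 24.03
tcp_pos: [0.5355, 0.1826, 0.1234]
eef_rot: [-61.6, 89.9, -149.5]
contact_force: [0.6, 0.1, -1.1]
gripper_width: 0.0594
```

Emit:
{"name": "play_rows", "arguments": {
  "series": [0.02,-0.0024,-0.0369,0,0.02,-0.0024,-0.0367,0,0,0,0,0,0,0,0,0,0,0,0,0]
}}

```text
time_s: 24.45
tcp_pos: [0.5286, 0.2537, 0.0837]
eef_rot: [-48.3, 89.9, -136.1]
contact_force: [0.1, -0.9, -0.3]
gripper_width: 0.0596
```

Emit:
{"name": "play_rows", "arguments": {
  "series": [0,0,0,0,0,0,0,0,0,0,0,0,0,0,0,0,0,0,0,0]
}}

```text
time_s: 24.87
tcp_pos: [0.5296, 0.2536, 0.0853]
eef_rot: [131.5, 90.0, 43.5]
contact_force: [-0.2, 0.2, -0.5]
gripper_width: 0.0592
```

```bash
python3 -c "
from h import *
go(*slot('L',0),.017)"
```

```text
t 24.87 tcp [0.5296 0.2536 0.0853] jaw -87.98 w 0.0592 F [-0.2  0.2 -0.5]
spin -0.001 T(down,ty,tz) [ 0.0683 -0.0006 -0.0009]
```

Emit:
{"name": "play_rows", "arguments": {
  "series": [0.025,0,-0.001,0,0.023,0,0,0,0.012,0,0,0,0.006,0,0,0,0,0,0,0]
}}

```text
time_s: 25.28
tcp_pos: [0.5287, 0.2544, 0.0176]
eef_rot: [-50.0, 89.9, -138.0]
contact_force: [-0.5, 0.0, -0.2]
gripper_width: 0.0592
```

Emit:
{"name": "play_rows", "arguments": {
  "series": [0,0,0,0,0.001,0,0,0,0.001,0,0,0,0.001,0,0,0,0,0,0,0]
}}

```text
time_s: 25.7
tcp_pos: [0.5294, 0.2553, 0.0162]
eef_rot: [135.3, 90.0, 47.4]
contact_force: [-0.5, 0.5, 0.2]
gripper_width: 0.0592
```

Emit:
{"name": "play_rows", "arguments": {
  "series": [0,0,0,0,0,0,0,0,0,0,0,0,-0.01,0,0,0,-0.04,0,0,0],
  "jaw": 75
}}

```text
time_s: 26.12
tcp_pos: [0.526, 0.2525, 0.0613]
eef_rot: [-54.1, 89.4, -142.1]
contact_force: [1.0, -0.4, -1.0]
gripper_width: 0.0659
```

Emit:
{"name": "play_rows", "arguments": {
  "series": [-0.035,0,0,0,-0.013,0.0024,0.0369,0,-0.013,0.0024,0.0369,0,0,0.0024,0.0369,0,0,0.0024,0.0369,0]
}}

```text
time_s: 26.53
tcp_pos: [0.5447, 0.1071, 0.1291]
eef_rot: [115.7, 89.8, 27.8]
contact_force: [1.3, 0.7, -0.7]
gripper_width: 0.0655
```

Emit:
{"name": "play_rows", "arguments": {
  "series": [0,0.0024,0.0369,0,0,0.0024,0.0369,0,0,0.0024,0.0369,0,0,0.0024,0.0369,0,0,0.0024,0.0369,0],
  "jaw": 90
}}

```text
time_s: 26.95
tcp_pos: [0.5629, -0.0778, 0.128]
eef_rot: [94.7, 89.9, 6.8]
contact_force: [0.9, 0.5, 0.9]
gripper_width: 0.0787
```

Emit:
{"name": "play_rows", "arguments": {
  "series": [0,0.0024,0.0369,0,0,0.0024,0.0369,0,0,0.0024,0.0369,0,0,0,0,0,0,0,0,0]
}}

```text
time_s: 27.37
tcp_pos: [0.5738, -0.1885, 0.1272]
eef_rot: [25.8, 90.0, -62.3]
contact_force: [0.6, 0.3, -0.4]
gripper_width: 0.0788
```

Emit:
{"name": "play_rows", "arguments": {
  "series": [0,0,0,0,0,0,0,0,0,0,0,0,0,0,0,0,0,0,0,0]
}}

```text
time_s: 27.78
tcp_pos: [0.5743, -0.1855, 0.1271]
eef_rot: [83.7, 90.0, -4.1]
contact_force: [0.6, 0.2, 0.7]
gripper_width: 0.0792
```

```bash
python3 -c "
from h import *
go(.574,-.1856,.04);look('9')"
```

```text
t 27.78 tcp [ 0.5743 -0.1855  0.1271] jaw -87.84 w 0.0792 F [0.6 0.2 0.7]
spin 0.001 T(down,ty,tz) [ 0.0871 -0.0003  0.0001]
scene [0.7698 0.0713] 245.5
top [0.7806 0.0683] 111.5
top [ 0.7748 -0.4908] 185.5
```

View pics/9_scene.png

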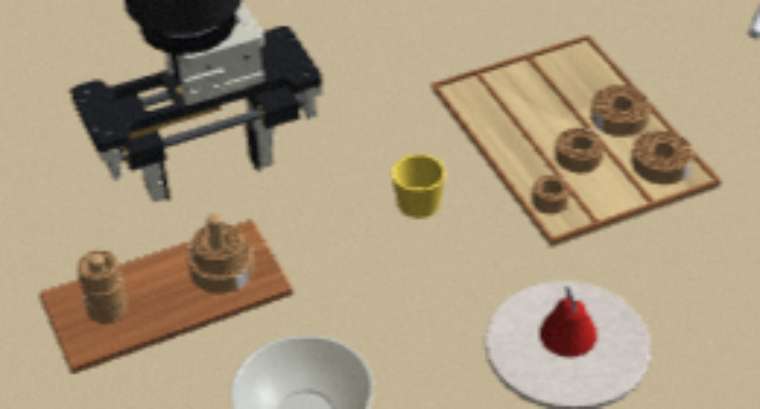

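View pics/9_top.png

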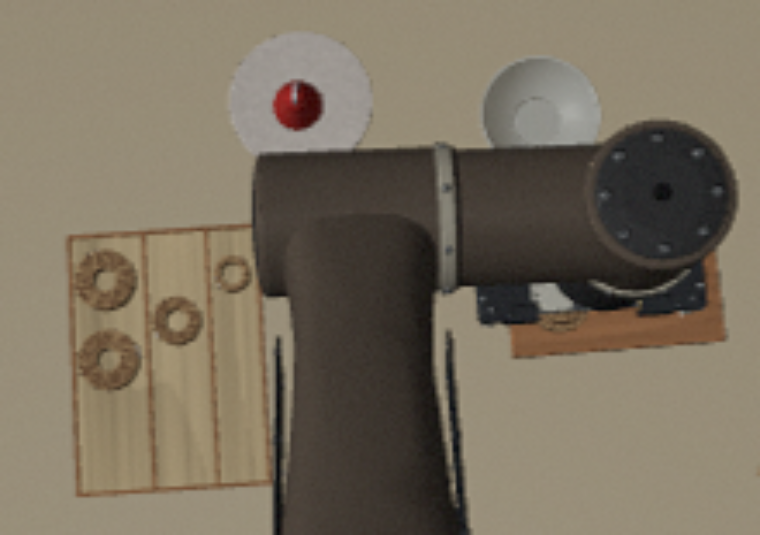

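Emit:
{"name": "play_rows", "arguments": {
  "series": [0.03,0,0,0,0.025,0,0,0,0.018,0,0,0,0.009,0,0,0,0.004,0,0,0]
}}

```text
time_s: 28.4
tcp_pos: [0.5732, -0.1863, 0.0393]
eef_rot: [-93.1, 89.8, 178.9]
contact_force: [0.2, -0.3, 0.4]
gripper_width: 0.0787
```

Emit:
{"name": "play_rows", "arguments": {
  "series": [0,0,0,0,0,0,0,0,0,0,0,0,0,0,0,0,0,0,0,0],
  "jaw": 0
}}

```text
time_s: 28.82
tcp_pos: [0.5746, -0.1864, 0.0418]
eef_rot: [85.8, 89.9, -2.1]
contact_force: [0.9, 0.2, -0.1]
gripper_width: 0.0512
```

Emit:
{"name": "play_rows", "arguments": {
  "series": [0,0,0,0,0,0,0,0,0,0,0,0,0,0,0,0,0,0,0,0]
}}

```text
time_s: 29.23
tcp_pos: [0.5745, -0.1864, 0.0416]
eef_rot: [74.8, 89.9, -13.2]
contact_force: [-1.2, 0.5, 5.9]
gripper_width: 0.0469
```

Emit:
{"name": "play_rows", "arguments": {
  "series": [-0.012,0,0,0,-0.02,0,0,0,-0.02,0,0,0,-0.02,0,0,0,-0.014,0,0,0]
}}

```text
time_s: 29.65
tcp_pos: [0.5745, -0.1864, 0.1286]
eef_rot: [80.0, 89.9, -7.9]
contact_force: [0.4, -0.3, -0.3]
gripper_width: 0.0468
```

```bash
python3 -c "
from h import *
go(*slot('M',-.04),.125);look('10')"
```

```text
t 29.65 tcp [ 0.5745 -0.1864  0.1286] jaw -87.92 w 0.0468 F [ 0.4 -0.3 -0.3]
spin -0.0 T(down,ty,tz) [ 0.0036 -0.0693 -0.3743]
scene [0.7697 0.0713] 243.0
scene [ 0.4531 -0.1597] 251.0
top [0.7794 0.0683] 111.5
top [ 0.7747 -0.4911] 188.0
```

View pics/10_scene.png

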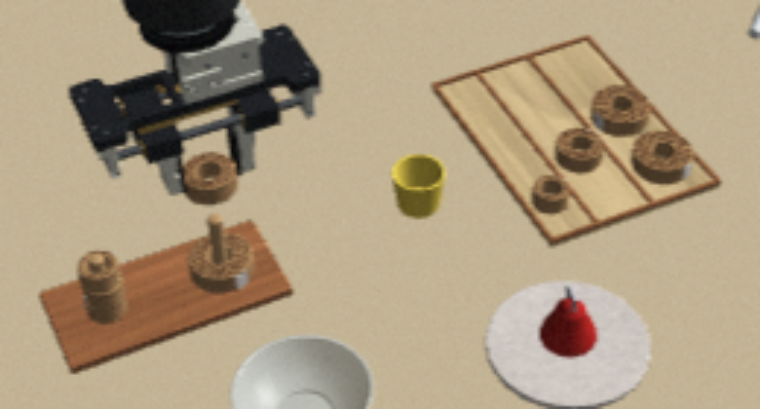

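Emit:
{"name": "play_rows", "arguments": {
  "series": [0,-0.0063,-0.034,0,0,-0.0063,-0.034,0,0,-0.0063,-0.034,0,0,-0.0063,-0.034,0,0,-0.0063,-0.034,0]
}}

```text
time_s: 30.27
tcp_pos: [0.535, -0.0165, 0.1255]
eef_rot: [-81.4, 89.9, -169.4]
contact_force: [0.6, -0.5, -0.1]
gripper_width: 0.0466
```

Emit:
{"name": "play_rows", "arguments": {
  "series": [0,-0.0063,-0.034,0,0,-0.0063,-0.034,0,0,-0.0063,-0.034,0,0,-0.0063,-0.034,0,0,-0.0063,-0.034,0]
}}

```text
time_s: 30.68
tcp_pos: [0.4974, 0.1523, 0.1256]
eef_rot: [-62.1, 89.9, -150.1]
contact_force: [1.8, -0.1, -0.9]
gripper_width: 0.0472
```

Emit:
{"name": "play_rows", "arguments": {
  "series": [0.01,-0.0063,-0.034,0,0.03,0,0,0,0,0,0,0,0,0,0,0,0,0,0,0]
}}

```text
time_s: 31.1
tcp_pos: [0.4913, 0.1841, 0.0868]
eef_rot: [-39.0, 89.9, -127.0]
contact_force: [-0.4, -0.2, -0.6]
gripper_width: 0.0469
```

Emit:
{"name": "play_rows", "arguments": {
  "series": [0,0,0,0,0,0,0,0,0,0,0,0,0,0,0,0,0,0,0,0]
}}

```text
time_s: 31.52
tcp_pos: [0.4916, 0.1847, 0.0873]
eef_rot: [129.9, 89.9, 42.0]
contact_force: [0.1, -0.5, -1.3]
gripper_width: 0.0469
```

```bash
python3 -c "
from h import *
go(*slot('M',-.04),.017)"
```

```text
t 31.52 tcp [0.4916 0.1847 0.0873] jaw -87.96 w 0.0469 F [ 0.1 -0.5 -1.3]
spin -0.001 T(down,ty,tz) [ 0.0703 -0.0001 -0.0004]
```

Emit:
{"name": "play_rows", "arguments": {
  "series": [0.025,0,0,0,0.025,0,0,0,0.012,0,0,0,0.006,0,0,0,0,0,0,0]
}}

```text
time_s: 31.93
tcp_pos: [0.4909, 0.1844, 0.0179]
eef_rot: [-49.0, 89.9, -136.9]
contact_force: [-1.3, -0.1, -0.0]
gripper_width: 0.0468
```

Emit:
{"name": "play_rows", "arguments": {
  "series": [0,0,0,0,0.001,0,0,0,0.001,0,0,0,0.001,0,0,0,0,0,0,0]
}}

```text
time_s: 32.35
tcp_pos: [0.4918, 0.1853, 0.0166]
eef_rot: [124.4, 89.9, 36.4]
contact_force: [-1.2, 0.3, 3.3]
gripper_width: 0.0468
```

Emit:
{"name": "play_rows", "arguments": {
  "series": [0,0,0,0,0,0,0,0,0,0,0,0,-0.01,0,0,0,-0.04,0,0,0],
  "jaw": 64
}}

```text
time_s: 32.77
tcp_pos: [0.488, 0.1825, 0.0617]
eef_rot: [-56.1, 89.4, -144.1]
contact_force: [0.0, -0.2, -0.5]
gripper_width: 0.0557
```

Emit:
{"name": "play_rows", "arguments": {
  "series": [-0.035,0,0,0,-0.013,0.0063,0.034,0,-0.013,0.0063,0.034,0,0,0.0063,0.034,0,0,0.0063,0.034,0]
}}

```text
time_s: 33.18
tcp_pos: [0.522, 0.0489, 0.1289]
eef_rot: [112.2, 89.8, 24.4]
contact_force: [0.3, 0.3, -0.8]
gripper_width: 0.0561
```

Emit:
{"name": "play_rows", "arguments": {
  "series": [0,0.0063,0.034,0,0,0.0063,0.034,0,0,0.0063,0.034,0,0,0.0063,0.034,0,0,0.0063,0.034,0],
  "jaw": 100
}}

```text
time_s: 33.6
tcp_pos: [0.5591, -0.1206, 0.1277]
eef_rot: [93.1, 90.0, 5.2]
contact_force: [1.0, 0.4, 0.9]
gripper_width: 0.0839
```

Emit:
{"name": "play_rows", "arguments": {
  "series": [0,0.0063,0.034,0,0,0.0063,0.034,0,0,0,0,0,0,0,0,0,0,0,0,0]
}}

```text
time_s: 34.02
tcp_pos: [0.5737, -0.1866, 0.127]
eef_rot: [-119.9, 90.0, 152.1]
contact_force: [-0.8, 1.0, -0.2]
gripper_width: 0.0878
```

Emit:
{"name": "play_rows", "arguments": {
  "series": [0,0,0,0,0,0,0,0,0,0,0,0,0,0,0,0,0,0,0,0]
}}

```text
time_s: 34.43
tcp_pos: [0.5742, -0.1857, 0.127]
eef_rot: [90.8, 90.0, 3.0]
contact_force: [0.3, -0.4, -0.1]
gripper_width: 0.0877
```

```bash
python3 -c "
from h import *
go(.574,-.1856,.021);look('11')"
```

```text
t 34.43 tcp [ 0.5742 -0.1857  0.127 ] jaw -87.87 w 0.0877 F [ 0.3 -0.4 -0.1]
spin 0.001 T(down,ty,tz) [ 1.06e-01 -2.00e-04 -1.00e-04]
scene [0.7697 0.0715] 244.0
top [0.7805 0.0681] 114.5
top [ 0.7745 -0.4911] 187.0
```

View pics/11_scene.png

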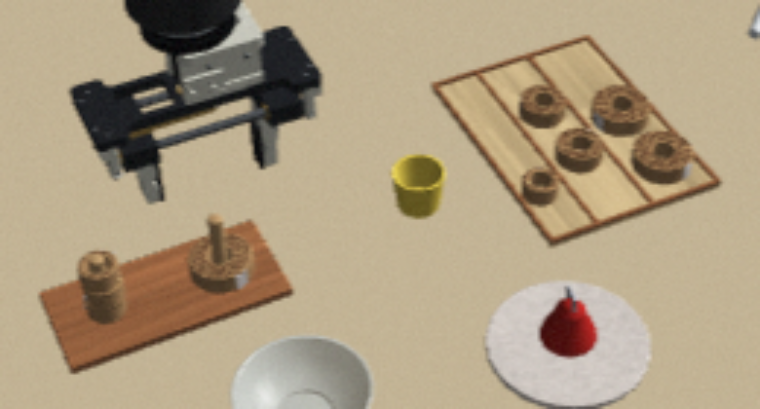

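Emit:
{"name": "play_rows", "arguments": {
  "series": [0.035,0,0,0,0.03,0,0,0,0.025,0,0,0,0.01,0,0,0,0.005,0,0,0]
}}

```text
time_s: 35.05
tcp_pos: [0.5729, -0.1864, 0.02]
eef_rot: [-92.1, 89.8, 179.9]
contact_force: [-0.3, 0.1, -0.9]
gripper_width: 0.0877
```

Emit:
{"name": "play_rows", "arguments": {
  "series": [0,0,0,0,0,0,0,0,0,0,0,0,0,0,0,0,0,0,0,0],
  "jaw": 0
}}

```text
time_s: 35.47
tcp_pos: [0.5748, -0.1864, 0.0231]
eef_rot: [85.7, 89.9, -2.2]
contact_force: [-0.9, -0.3, 0.5]
gripper_width: 0.0602
```

Emit:
{"name": "play_rows", "arguments": {
  "series": [0,0,0,0,0,0,0,0,0,0,0,0,0,0,0,0,0,0,0,0]
}}

```text
time_s: 35.88
tcp_pos: [0.5748, -0.1864, 0.023]
eef_rot: [80.1, 89.9, -7.8]
contact_force: [-1.2, 1.1, 7.0]
gripper_width: 0.0581
```

Emit:
{"name": "play_rows", "arguments": {
  "series": [-0.012,0,0,0,-0.025,0,0,0,-0.025,0,0,0,-0.025,0,0,0,-0.018,0,0,0]
}}

```text
time_s: 36.3
tcp_pos: [0.5746, -0.1865, 0.1292]
eef_rot: [78.5, 89.9, -9.4]
contact_force: [0.3, -0.2, -1.3]
gripper_width: 0.0579
```

```bash
python3 -c "
from h import *
go(*slot('L',-.08),.125);look('12')"
```

```text
t 36.3 tcp [ 0.5746 -0.1865  0.1292] jaw -87.91 w 0.0579 F [ 0.3 -0.2 -1.3]
spin -0.0 T(down,ty,tz) [ 0.0042 -0.1095 -0.4423]
scene [0.7697 0.0715] 243.5
scene [ 0.4514 -0.161 ] 342.5
top [0.78   0.0679] 117.5
top [ 0.7748 -0.4908] 185.5
```

View pics/12_scene.png

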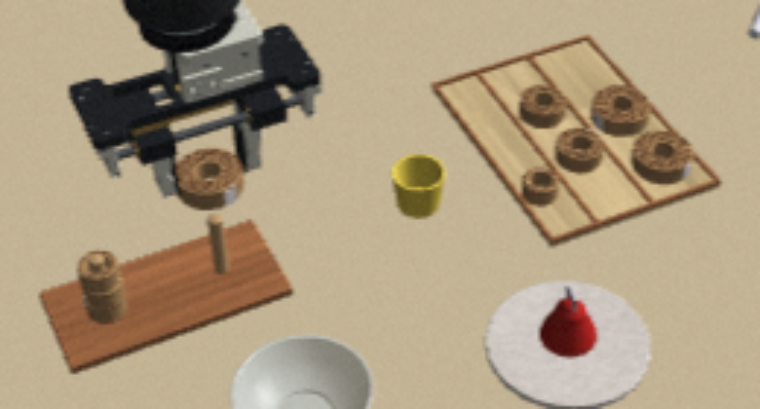

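View pics/12_top.png

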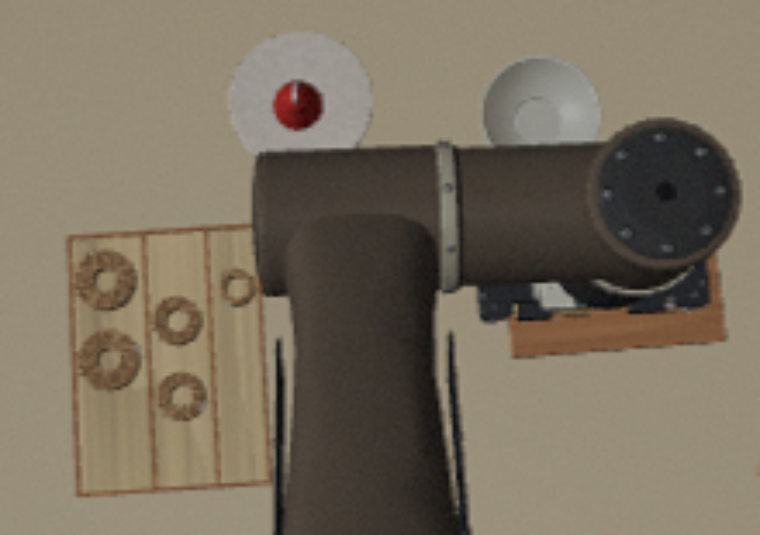

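Emit:
{"name": "play_rows", "arguments": {
  "series": [0,-0.0091,-0.0369,0,0,-0.0091,-0.0369,0,0,-0.0091,-0.0369,0,0,-0.0091,-0.0369,0,0,-0.0091,-0.0369,0]
}}

```text
time_s: 36.92
tcp_pos: [0.5203, -0.0025, 0.1255]
eef_rot: [-78.1, 89.9, -166.1]
contact_force: [0.7, 0.8, 0.3]
gripper_width: 0.058
```

Emit:
{"name": "play_rows", "arguments": {
  "series": [0,-0.0091,-0.0369,0,0,-0.0091,-0.0369,0,0,-0.0091,-0.0369,0,0,-0.0091,-0.0369,0,0,-0.0091,-0.0369,0]
}}

```text
time_s: 37.33
tcp_pos: [0.4682, 0.1802, 0.1257]
eef_rot: [-57.5, 89.9, -145.4]
contact_force: [1.3, -0.4, -0.5]
gripper_width: 0.0583
```

Emit:
{"name": "play_rows", "arguments": {
  "series": [0.01,-0.0091,-0.0369,0,0.01,-0.0094,-0.0367,0,0.02,0,0,0,0,0,0,0,0,0,0,0]
}}

```text
time_s: 37.75
tcp_pos: [0.4472, 0.2511, 0.0852]
eef_rot: [-43.5, 89.7, -131.4]
contact_force: [-0.8, 0.2, -0.3]
gripper_width: 0.0582
```

Emit:
{"name": "play_rows", "arguments": {
  "series": [0,0,0,0,0,0,0,0,0,0,0,0,0,0,0,0,0,0,0,0]
}}

```text
time_s: 38.17
tcp_pos: [0.449, 0.2517, 0.0874]
eef_rot: [138.1, 89.9, 50.1]
contact_force: [-0.2, 0.0, 0.1]
gripper_width: 0.0579
```

```bash
python3 -c "
from h import *
go(*slot('L',-.08),.018)"
```

```text
t 38.17 tcp [0.449  0.2517 0.0874] jaw -87.98 w 0.0579 F [-0.2  0.   0.1]
spin -0.001 T(down,ty,tz) [ 0.0694 -0.      0.0002]
```

Emit:
{"name": "play_rows", "arguments": {
  "series": [0.025,0,0,0,0.025,0,0,0,0.012,0,0,0,0.006,0,0,0,0,0,0,0]
}}

```text
time_s: 38.58
tcp_pos: [0.4485, 0.2514, 0.0182]
eef_rot: [-34.0, 89.9, -121.9]
contact_force: [-1.1, -0.4, -0.4]
gripper_width: 0.0577
```

Emit:
{"name": "play_rows", "arguments": {
  "series": [0,0,0,0,0.001,0,0,0,0.001,0,0,0,0,0,0,0,0,0,0,0]
}}

```text
time_s: 39.0
tcp_pos: [0.449, 0.2524, 0.0173]
eef_rot: [132.8, 89.9, 44.9]
contact_force: [0.6, 0.3, 1.6]
gripper_width: 0.058
```

Emit:
{"name": "play_rows", "arguments": {
  "series": [0,0,0,0,0,0,0,0,0,0,0,0,-0.01,0,0,0,-0.04,0,0,0],
  "jaw": 75
}}

```text
time_s: 39.42
tcp_pos: [0.4457, 0.2491, 0.0629]
eef_rot: [-46.8, 89.4, -134.8]
contact_force: [0.9, 1.3, -0.2]
gripper_width: 0.0656
```

Emit:
{"name": "play_rows", "arguments": {
  "series": [-0.035,0,0,0,-0.013,0.0074,0.0368,0,-0.013,0.0074,0.0368,0,0,0.0074,0.0368,0,0,0.0074,0.0368,0]
}}

```text
time_s: 39.83
tcp_pos: [0.4841, 0.105, 0.1299]
eef_rot: [120.2, 89.8, 32.4]
contact_force: [0.5, 0.4, -1.2]
gripper_width: 0.066
```

Emit:
{"name": "play_rows", "arguments": {
  "series": [0,0.0074,0.0368,0,0,0.0074,0.0368,0,0,0.0074,0.0368,0,0,0.0074,0.0368,0,0,0.0074,0.0368,0]
}}

```text
time_s: 40.25
tcp_pos: [0.5272, -0.0785, 0.1288]
eef_rot: [96.1, 90.0, 8.2]
contact_force: [1.1, 0.3, 0.5]
gripper_width: 0.0655
```

Emit:
{"name": "play_rows", "arguments": {
  "series": [0,0.0074,0.0368,0,0,0.0074,0.0368,0,0,0.0074,0.0368,0,0,0.0074,0.0368,0,0,0.0074,0.0368,0]
}}

```text
time_s: 40.67
tcp_pos: [0.5708, -0.2611, 0.1287]
eef_rot: [72.9, 90.0, -15.1]
contact_force: [1.6, 0.2, -1.3]
gripper_width: 0.0658
```

Emit:
{"name": "play_rows", "arguments": {
  "series": [0,0.0074,0.0368,0,0,0,0,0,0,0,0,0,0,0,0,0,0,0,0,0]
}}

```text
time_s: 41.08
tcp_pos: [0.5793, -0.2948, 0.1282]
eef_rot: [176.5, 90.0, 88.6]
contact_force: [-0.9, 0.8, 0.2]
gripper_width: 0.0657
```

Emit:
{"name": "play_rows", "arguments": {
  "series": [0,0,0,0,0,0,0,0,0,0,0,0,0,0,0,0,0,0,0,0]
}}

```text
time_s: 41.5
tcp_pos: [0.5797, -0.2952, 0.128]
eef_rot: [79.6, 90.0, -8.3]
contact_force: [-0.5, 0.4, -0.3]
gripper_width: 0.0653
```

```bash
python3 -c "
from h import *
go(.580,-.2954,.061);look('13')"
```

```text
t 41.5 tcp [ 0.5797 -0.2952  0.128 ] jaw -87.89 w 0.0653 F [-0.5  0.4 -0.3]
spin 0.0 T(down,ty,tz) [0.067  0.0003 0.0002]
scene [0.7697 0.0712] 244.0
top [ 0.5473 -0.2863] 349.0
top [ 0.5911 -0.2179] 76.0
top [0.7799 0.068 ] 118.5
top [ 0.7788 -0.4917] 150.0
```

View pics/13_scene.png

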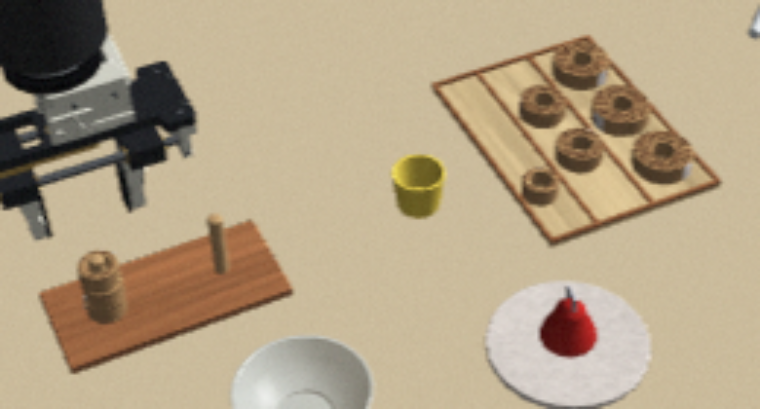

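View pics/13_top.png

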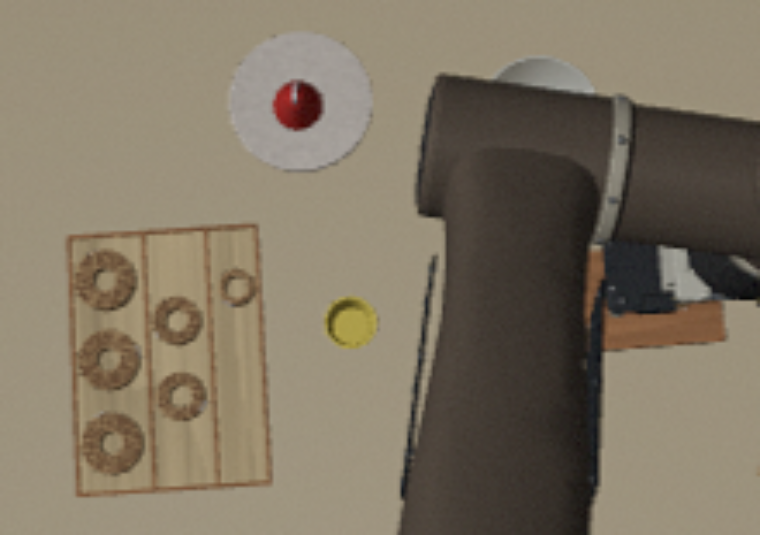

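Emit:
{"name": "play_rows", "arguments": {
  "series": [0.02,0,0,0,0.02,0,0,0,0.014,0,0,0,0.009,0,0,0,0.004,0,0,0]
}}

```text
time_s: 42.12
tcp_pos: [0.5788, -0.2955, 0.0593]
eef_rot: [-105.1, 89.9, 167.0]
contact_force: [0.2, 0.8, 0.2]
gripper_width: 0.0657
```

Emit:
{"name": "play_rows", "arguments": {
  "series": [0,0,0,0,0,0,0,0,0,0,0,0,0,0,0,0,0,0,0,0],
  "jaw": 0
}}

```text
time_s: 42.53
tcp_pos: [0.58, -0.2958, 0.0617]
eef_rot: [74.4, 89.9, -13.5]
contact_force: [-0.2, -0.1, 0.6]
gripper_width: 0.0379
```

Emit:
{"name": "play_rows", "arguments": {
  "series": [0,0,0,0,0,0,0,0,0,0,0,0,0,0,0,0,0,0,0,0]
}}

```text
time_s: 42.95
tcp_pos: [0.5799, -0.2957, 0.0615]
eef_rot: [64.4, 89.9, -23.5]
contact_force: [-0.5, 1.0, 5.4]
gripper_width: 0.034
```

Emit:
{"name": "play_rows", "arguments": {
  "series": [-0.01,0,0,0,-0.015,0,0,0,-0.015,0,0,0,-0.015,0,0,0,-0.01,0,0,0]
}}

```text
time_s: 43.37
tcp_pos: [0.5799, -0.2958, 0.1277]
eef_rot: [68.6, 89.9, -19.3]
contact_force: [0.2, 0.0, 0.8]
gripper_width: 0.0344
```

```bash
python3 -c "
from h import *
go(*slot('S',-.108),.125);look('14')"
```

```text
t 43.37 tcp [ 0.5799 -0.2958  0.1277] jaw -87.92 w 0.0344 F [0.2 0.  0.8]
spin -0.0 T(down,ty,tz) [ 0.0027 -0.1388 -0.4278]
scene [0.7698 0.0713] 245.0
scene [ 0.4587 -0.2842] 166.0
top [ 0.5474 -0.2855] 354.0
top [ 0.593  -0.2183] 76.5
top [0.7805 0.068 ] 116.5
top [ 0.7782 -0.4918] 156.5
```

View pics/14_scene.png

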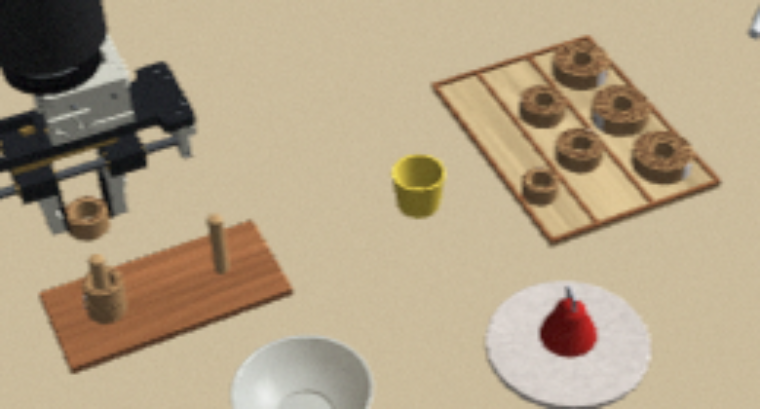

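Emit:
{"name": "play_rows", "arguments": {
  "series": [0,-0.0096,-0.0356,0,0,-0.0096,-0.0356,0,0,-0.0096,-0.0356,0,0,-0.0096,-0.0356,0,0,-0.0096,-0.0356,0]
}}

```text
time_s: 43.98
tcp_pos: [0.5235, -0.1182, 0.1245]
eef_rot: [-91.9, 89.9, -179.8]
contact_force: [0.8, 1.8, 0.4]
gripper_width: 0.0339
```

Emit:
{"name": "play_rows", "arguments": {
  "series": [0,-0.0096,-0.0356,0,0,-0.0096,-0.0356,0,0,-0.0096,-0.0356,0,0,-0.0096,-0.0356,0,0,-0.0096,-0.0356,0]
}}

```text
time_s: 44.4
tcp_pos: [0.4692, 0.0579, 0.1249]
eef_rot: [-71.1, 89.9, -159.1]
contact_force: [1.1, 0.1, -0.4]
gripper_width: 0.0338
```

Emit:
{"name": "play_rows", "arguments": {
  "series": [0.01,-0.0096,-0.0356,0,0.01,-0.0096,-0.0356,0,0.02,0,0,0,0,0,0,0,0,0,0,0]
}}

```text
time_s: 44.82
tcp_pos: [0.4476, 0.1264, 0.0846]
eef_rot: [-53.8, 89.8, -141.7]
contact_force: [-0.9, 0.4, -0.8]
gripper_width: 0.0339
```

Emit:
{"name": "play_rows", "arguments": {
  "series": [0,0,0,0,0,0,0,0,0,0,0,0,0,0,0,0,0,0,0,0]
}}

```text
time_s: 45.23
tcp_pos: [0.4493, 0.1267, 0.0863]
eef_rot: [127.1, 90.0, 39.1]
contact_force: [-0.1, -0.1, 0.7]
gripper_width: 0.0341
```

```bash
python3 -c "
from h import *
go(*slot('S',-.085),.0175);look('15')"
```

```text
t 45.23 tcp [0.4493 0.1267 0.0863] jaw -88.0 w 0.0341 F [-0.1 -0.1  0.7]
spin -0.002 T(down,ty,tz) [ 0.0688 -0.0008 -0.0008]
scene [0.7698 0.0713] 242.0
scene [0.3669 0.1697] 92.5
top [0.7802 0.0681] 118.0
top [ 0.7747 -0.4913] 188.0
```

View pics/15_scene.png

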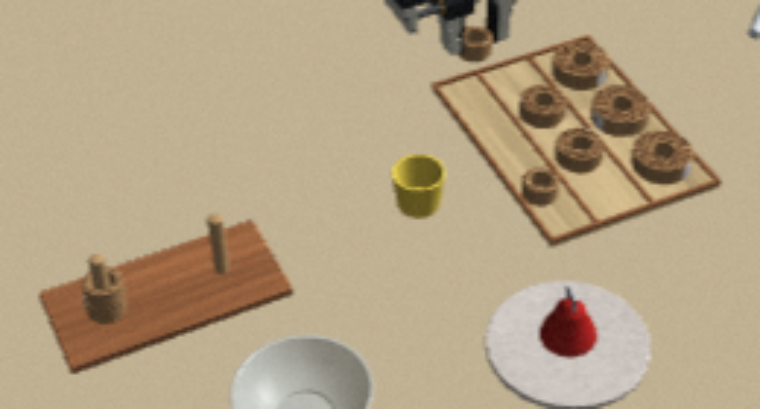

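Emit:
{"name": "play_rows", "arguments": {
  "series": [0.025,0,-0.0008,0,0.025,0,0,0,0.012,0,0,0,0.005,0,0,0,0,0,0,0]
}}

```text
time_s: 45.85
tcp_pos: [0.4484, 0.1274, 0.0179]
eef_rot: [-52.3, 89.9, -140.2]
contact_force: [-0.8, -0.0, -0.0]
gripper_width: 0.0342
```

Emit:
{"name": "play_rows", "arguments": {
  "series": [0,0,0,0,0.001,0,0,0,0.001,0,0,0,0,0,0,0,0,0,0,0]
}}

```text
time_s: 46.27
tcp_pos: [0.4492, 0.1281, 0.0173]
eef_rot: [126.9, 89.9, 39.0]
contact_force: [0.2, -0.2, -0.9]
gripper_width: 0.0342
```

Emit:
{"name": "play_rows", "arguments": {
  "series": [0,0,0,0,0,0,0,0,0,0,0,0,-0.01,0,0,0,-0.04,0,0,0],
  "jaw": 50
}}

```text
time_s: 46.68
tcp_pos: [0.4457, 0.1257, 0.0628]
eef_rot: [-57.6, 89.4, -145.6]
contact_force: [0.4, 0.7, 0.3]
gripper_width: 0.0437
```

Emit:
{"name": "play_rows", "arguments": {
  "series": [-0.035,0,0,0,-0.013,0.0096,0.0356,0,-0.013,0.0096,0.0356,0,0,0.0096,0.0356,0,0,0.0096,0.0356,0],
  "jaw": 75
}}

```text
time_s: 47.1
tcp_pos: [0.4933, -0.014, 0.1293]
eef_rot: [108.2, 89.8, 20.3]
contact_force: [1.2, 0.5, -0.1]
gripper_width: 0.0647
```

Emit:
{"name": "play_rows", "arguments": {
  "series": [0,0.0096,0.0356,0,0,0.0096,0.0356,0,0,0.0096,0.0356,0,0,0.0096,0.0356,0,0,0.0096,0.0356,0]
}}

```text
time_s: 47.52
tcp_pos: [0.547, -0.1911, 0.1278]
eef_rot: [129.3, 90.0, 41.4]
contact_force: [1.9, 1.0, 0.5]
gripper_width: 0.0657
```

Emit:
{"name": "play_rows", "arguments": {
  "series": [0,0.0096,0.0356,0,0,0.0096,0.0356,0,0,0.0096,0.0356,0,0,0,0,0,0,0,0,0]
}}

```text
time_s: 47.93
tcp_pos: [0.5791, -0.2967, 0.1267]
eef_rot: [-103.6, 89.9, 168.3]
contact_force: [-0.0, 0.3, -0.4]
gripper_width: 0.0658
```

Emit:
{"name": "play_rows", "arguments": {
  "series": [0,0,0,0,0,0,0,0,0,0,0,0,0,0,0,0,0,0,0,0]
}}

```text
time_s: 48.35
tcp_pos: [0.5797, -0.294, 0.1283]
eef_rot: [79.9, 90.0, -7.9]
contact_force: [-0.5, 0.0, -0.0]
gripper_width: 0.0658
```

```bash
python3 -c "
from h import *
go(.580,-.2954,.041);look('16')"
```

```text
t 48.35 tcp [ 0.5797 -0.294   0.1283] jaw -87.85 w 0.0658 F [-0.5  0.  -0. ]
spin 0.001 T(down,ty,tz) [0.0873 0.0003 0.0014]
scene [0.7697 0.0714] 248.0
top [ 0.5473 -0.2866] 349.5
top [ 0.5895 -0.2166] 83.0
top [0.7798 0.068 ] 114.5
top [ 0.7785 -0.4916] 157.0
```

View pics/16_scene.png

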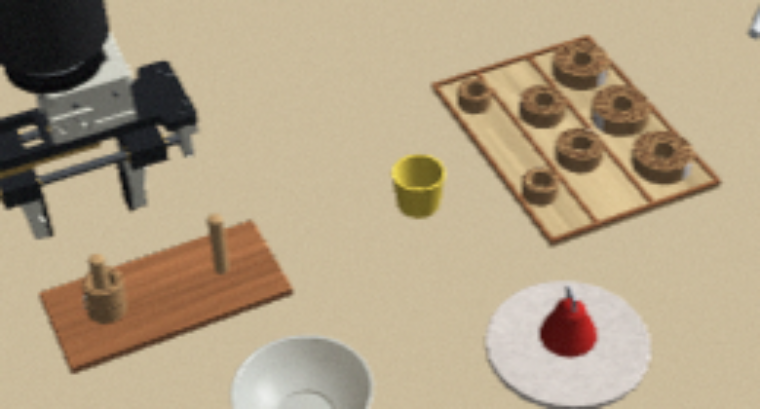

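View pics/16_top.png

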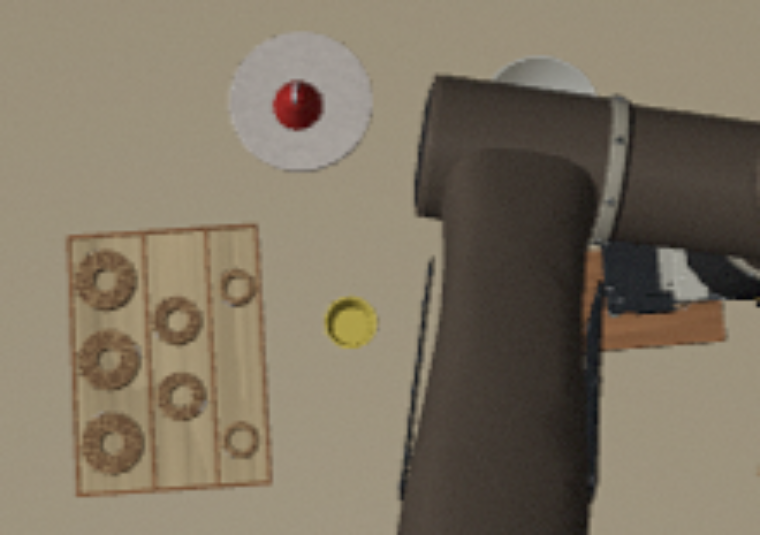

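Emit:
{"name": "play_rows", "arguments": {
  "series": [0.03,0,0.0014,0,0.025,0,0,0,0.018,0,0,0,0.009,0,0,0,0.004,0,0,0]
}}

```text
time_s: 48.97
tcp_pos: [0.5787, -0.296, 0.0402]
eef_rot: [-103.7, 89.8, 168.4]
contact_force: [-0.3, 1.2, -0.1]
gripper_width: 0.0654
```

Emit:
{"name": "play_rows", "arguments": {
  "series": [0,0,0,0,0,0,0,0,0,0,0,0,0,0,0,0,0,0,0,0],
  "jaw": 0
}}

```text
time_s: 49.38
tcp_pos: [0.5801, -0.2964, 0.0429]
eef_rot: [75.0, 89.9, -12.9]
contact_force: [0.0, -0.2, 0.5]
gripper_width: 0.0379
```

Emit:
{"name": "play_rows", "arguments": {
  "series": [0,0,0,0,0,0,0,0,0,0,0,0,0,0,0,0,0,0,0,0]
}}

```text
time_s: 49.8
tcp_pos: [0.5801, -0.2964, 0.0427]
eef_rot: [66.5, 89.9, -21.4]
contact_force: [-0.7, 1.0, 6.1]
gripper_width: 0.0344
```

Emit:
{"name": "play_rows", "arguments": {
  "series": [-0.012,0,0,0,-0.02,0,0,0,-0.02,0,0,0,-0.02,0,0,0,-0.014,0,0,0]
}}

```text
time_s: 50.22
tcp_pos: [0.58, -0.2965, 0.1304]
eef_rot: [66.3, 89.9, -21.6]
contact_force: [0.8, -0.5, 0.4]
gripper_width: 0.0347
```

```bash
python3 -c "
from h import *
go(*slot('S',-.002),.125);look('17')"
```

```text
t 50.22 tcp [ 0.58   -0.2965  0.1304] jaw -87.91 w 0.0347 F [ 0.8 -0.5  0.4]
spin -0.0 T(down,ty,tz) [ 0.0054 -0.0329 -0.4284]
scene [0.7697 0.0714] 242.5
scene [ 0.4578 -0.2847] 163.5
top [ 0.5476 -0.2862] 349.5
top [ 0.5902 -0.2195] 78.0
top [0.78  0.068] 111.0
top [ 0.779  -0.4915] 150.0
```

View pics/17_scene.png

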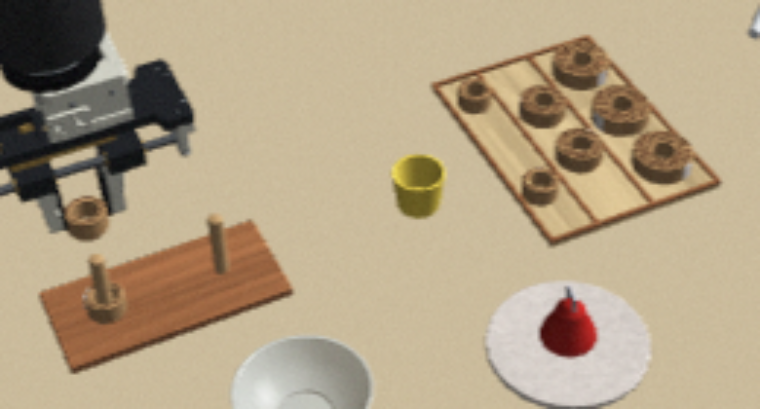

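Emit:
{"name": "play_rows", "arguments": {
  "series": [0,-0.0026,-0.0357,0,0,-0.0026,-0.0357,0,0,-0.0026,-0.0357,0,0,-0.0026,-0.0357,0,0,-0.0026,-0.0357,0]
}}

```text
time_s: 50.83
tcp_pos: [0.5588, -0.117, 0.1268]
eef_rot: [-91.5, 89.9, -179.4]
contact_force: [0.6, 0.7, 0.4]
gripper_width: 0.035
```

Emit:
{"name": "play_rows", "arguments": {
  "series": [0,-0.0026,-0.0357,0,0,-0.0026,-0.0357,0,0,-0.0026,-0.0357,0,0,-0.0026,-0.0357,0,0,-0.0026,-0.0357,0]
}}

```text
time_s: 51.25
tcp_pos: [0.5394, 0.061, 0.127]
eef_rot: [-72.9, 89.9, -160.8]
contact_force: [0.3, 0.1, -0.1]
gripper_width: 0.0348
```

Emit:
{"name": "play_rows", "arguments": {
  "series": [0.01,-0.0026,-0.0357,0,0.01,-0.0026,-0.0357,0,0.02,0,0,0,0,0,0,0,0,0,0,0]
}}

```text
time_s: 51.67
tcp_pos: [0.5314, 0.1302, 0.0864]
eef_rot: [-60.3, 89.8, -148.2]
contact_force: [-0.2, 0.4, -0.1]
gripper_width: 0.0348
```

Emit:
{"name": "play_rows", "arguments": {
  "series": [0,0,0,0,0,0,0,0,0,0,0,0,0,0,0,0,0,0,0,0]
}}

```text
time_s: 52.08
tcp_pos: [0.5332, 0.1303, 0.0884]
eef_rot: [120.7, 89.9, 32.7]
contact_force: [-0.2, -0.5, -0.1]
gripper_width: 0.0346
```

```bash
python3 -c "
from h import *
go(*slot('S',0),.018);look('18')"
```

```text
t 52.08 tcp [0.5332 0.1303 0.0884] jaw -87.98 w 0.0346 F [-0.2 -0.5 -0.1]
spin -0.001 T(down,ty,tz) [ 0.0704  0.0003 -0.0002]
scene [0.7696 0.0714] 245.5
top [0.635  0.2806] 129.5
top [0.6415 0.1216] 74.5
top [0.7796 0.0677] 117.5
top [ 0.7747 -0.4911] 187.0
```

View pics/18_scene.png

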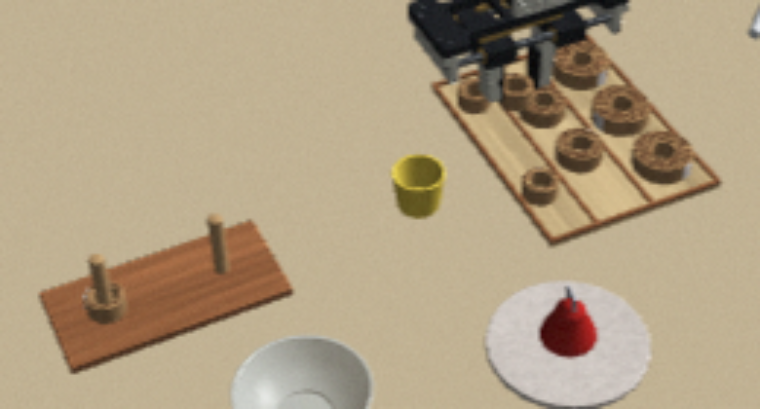

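Emit:
{"name": "play_rows", "arguments": {
  "series": [0.025,0,0,0,0.025,0,0,0,0.012,0,0,0,0.006,0,0,0,0,0,0,0]
}}

```text
time_s: 52.7
tcp_pos: [0.5324, 0.1304, 0.0188]
eef_rot: [-55.1, 89.9, -143.0]
contact_force: [0.8, -0.4, 0.4]
gripper_width: 0.0346
```

Emit:
{"name": "play_rows", "arguments": {
  "series": [0,0,0,0,0.001,0,0,0,0.001,0,0,0,0,0,0,0,0,0,0,0]
}}

```text
time_s: 53.12
tcp_pos: [0.5331, 0.1309, 0.0183]
eef_rot: [121.4, 90.0, 33.5]
contact_force: [-0.8, -0.4, 0.2]
gripper_width: 0.0347
```

Emit:
{"name": "play_rows", "arguments": {
  "series": [0,0,0,0,0,0,0,0,0,0,0,0,-0.01,0,0,0,-0.04,0,0,0],
  "jaw": 48
}}

```text
time_s: 53.53
tcp_pos: [0.5293, 0.1289, 0.0636]
eef_rot: [-64.2, 89.4, -152.2]
contact_force: [1.5, -0.1, -0.3]
gripper_width: 0.0419
```

Emit:
{"name": "play_rows", "arguments": {
  "series": [-0.035,0,0,0,-0.013,0.0026,0.0357,0,-0.013,0.0026,0.0357,0,0,0.0026,0.0357,0,0,0.0026,0.0357,0]
}}

```text
time_s: 53.95
tcp_pos: [0.5491, -0.0126, 0.1312]
eef_rot: [104.2, 89.8, 16.3]
contact_force: [0.2, -0.5, -0.3]
gripper_width: 0.0419
```

Emit:
{"name": "play_rows", "arguments": {
  "series": [0,0.0026,0.0357,0,0,0.0026,0.0357,0,0,0.0026,0.0357,0,0,0.0026,0.0357,0,0,0.0026,0.0357,0],
  "jaw": 75
}}

```text
time_s: 54.37
tcp_pos: [0.5678, -0.1913, 0.1299]
eef_rot: [80.4, 90.0, -7.5]
contact_force: [0.2, 0.8, 0.3]
gripper_width: 0.0645
```

Emit:
{"name": "play_rows", "arguments": {
  "series": [0,0.0026,0.0357,0,0,0.0026,0.0357,0,0,0.0026,0.0357,0,0,0,0,0,0,0,0,0]
}}

```text
time_s: 54.78
tcp_pos: [0.5791, -0.2982, 0.1289]
eef_rot: [-94.6, 90.0, 177.2]
contact_force: [-0.0, 0.9, -0.0]
gripper_width: 0.0655
```

Emit:
{"name": "play_rows", "arguments": {
  "series": [0,0,0,0,0,0,0,0,0,0,0,0,0,0,0,0,0,0,0,0]
}}

```text
time_s: 55.2
tcp_pos: [0.5798, -0.2954, 0.1292]
eef_rot: [79.3, 90.0, -8.5]
contact_force: [0.0, 0.2, 0.5]
gripper_width: 0.0656
```

```bash
python3 -c "
from h import *
go(.580,-.2954,.021);look('19')"
```

```text
t 55.2 tcp [ 0.5798 -0.2954  0.1292] jaw -87.85 w 0.0656 F [0.  0.2 0.5]
spin 0.001 T(down,ty,tz) [0.1082 0.0002 0.    ]
scene [0.7697 0.0712] 246.0
top [ 0.547  -0.2869] 346.0
top [ 0.5917 -0.2187] 77.0
top [0.7799 0.0678] 118.5
top [ 0.7791 -0.4916] 149.0
```

View pics/19_scene.png

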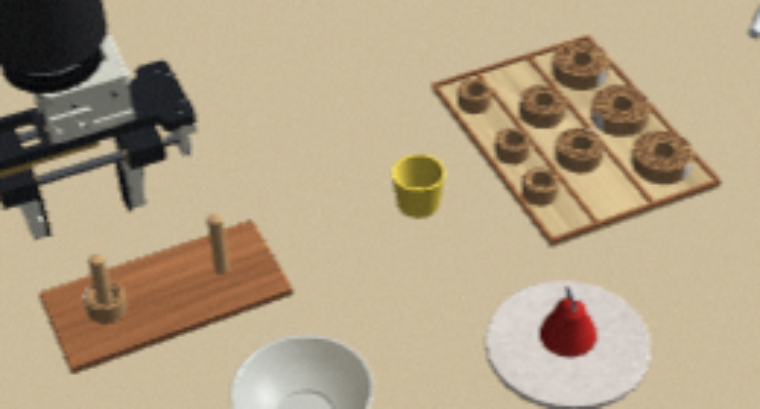

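View pics/19_top.png

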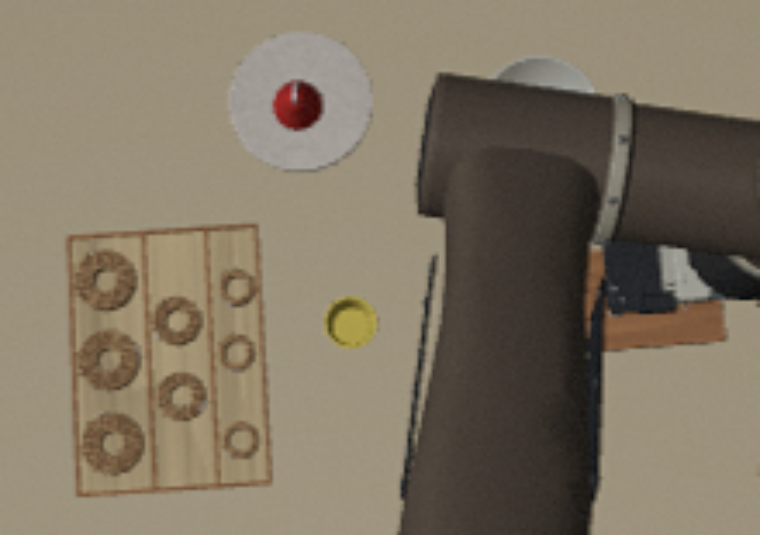

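```bash
cat >> h.py <<'E'
def intray(show=None):
    for n in('top','scene'):
        c=capture(n)
        q=[proj(c,[*(TR+x*TX+y*TY),.009])[0] for x,y in((-.129,-.095),(.129,-.095),(.129,.095),(-.129,.095))]
        off=0
        if n=='top':
            for nm,b in(('S',(-.068,.023)),('M',(-.012,.029)),('L',(.056,.035))):
                # row poly inset, project, threshold
                y0,h=b; h+=.002
                P=np.array([proj(c,[*(TR+np.array([-.0,.001])+x*TX+y*TY),.005])[0] for x,y in((-.12,y0-h),(.12,y0-h),(.12,y0+h),(-.12,y0+h))])
                m=np.zeros(c['img'].shape[:2],np.uint8); cv2.fillConvexPoly(m,np.round(P).astype(np.int32),255)
                g=cv2.cvtColor(c['img'],cv2.COLOR_BGR2GRAY); g=cv2.bilateralFilter(g,5,20,3)
                med=np.median(g[m>0]); k=((g<med-12)&(m>0)).astype(np.uint8)*255
                k=cv2.morphologyEx(k,cv2.MORPH_CLOSE,np.ones((3,3),np.uint8))
                cs,_=cv2.findContours(k,cv2.RETR_EXTERNAL,cv2.CHAIN_APPROX_NONE)
                for s in cs:
                    (u,v),r=cv2.minEnclosingCircle(s)
                    if cv2.contourArea(s)<30: continue
                    w=ray(c,(u,v),.018)[0,:2]-TR-np.array([-.001,.0012]); print(n,nm,'local x,y(rel row)',(w@TX).round(4),(w@TY-RY[nm]).round(4),'r px',round(r,1),'area',cv2.contourArea(s))
E
python3 -c "
from h import *
intray()"
```

```text
top S local x,y(rel row) -0.0024 -0.0014 r px 35.9 area 600.0
top M local x,y(rel row) -0.0023 -0.0005 r px 36.3 area 644.0
top L local x,y(rel row) -0.0806 -0.0003 r px 8.9 area 212.5
top L local x,y(rel row) -0.0045 0.0061 r px 10.7 area 210.5
top L local x,y(rel row) 0.0775 0.0031 r px 9.6 area 211.0
```

```bash
sed -i 's/h+=.002/h-=.0035/' h.py; python3 -c "
from h import *
intray()
c=capture('top'); cv2.imwrite('pics/tz.png',cv2.resize(c['img'][190:278,195:265],None,fx=6.5,fy=6.5,interpolation=cv2.INTER_CUBIC))"
```

```text
top S local x,y(rel row) -0.0848 0.0003 r px 5.6 area 80.0
top S local x,y(rel row) 0.0006 -0.0001 r px 5.7 area 82.0
top S local x,y(rel row) 0.0655 -0.0049 r px 5.7 area 78.5
top M local x,y(rel row) -0.0422 0.0009 r px 8.2 area 157.0
top M local x,y(rel row) 0.0353 0.0001 r px 7.5 area 148.5
top L local x,y(rel row) -0.0807 -0.0003 r px 9.1 area 226.5
top L local x,y(rel row) 0.0006 0.0011 r px 9.2 area 217.0
top L local x,y(rel row) 0.0795 -0.0001 r px 8.9 area 212.5
```

View pics/tz.png

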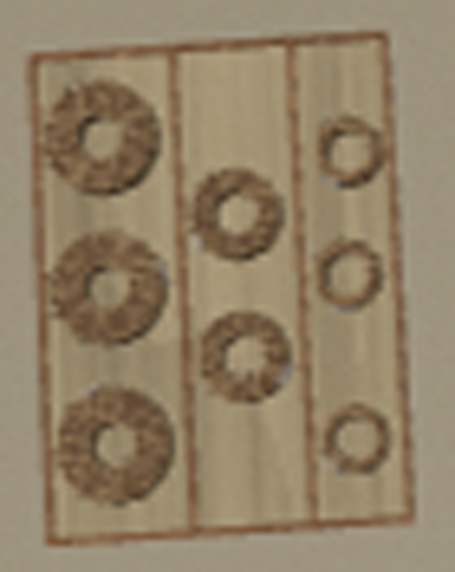

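Emit:
{"name": "play_rows", "arguments": {
  "series": [0.035,0,0,0,0.03,0,0,0,0.025,0,0,0,0.012,0,0,0,0.005,0,0,0]
}}

```text
time_s: 56.07
tcp_pos: [0.5782, -0.296, 0.0195]
eef_rot: [-104.1, 89.8, 167.9]
contact_force: [-0.3, 0.4, 0.6]
gripper_width: 0.0662
```

Emit:
{"name": "play_rows", "arguments": {
  "series": [0,0,0,0,0,0,0,0,0,0,0,0,0,0,0,0,0,0,0,0],
  "jaw": 0
}}

```text
time_s: 56.48
tcp_pos: [0.5803, -0.2964, 0.0232]
eef_rot: [75.1, 89.9, -12.8]
contact_force: [-0.2, -0.2, 0.4]
gripper_width: 0.0378
```

Emit:
{"name": "play_rows", "arguments": {
  "series": [0,0,0,0,0,0,0,0,0,0,0,0,0,0,0,0,0,0,0,0]
}}

```text
time_s: 56.9
tcp_pos: [0.5802, -0.2964, 0.023]
eef_rot: [66.0, 89.9, -21.9]
contact_force: [-0.7, 1.0, 6.9]
gripper_width: 0.0344
```

Emit:
{"name": "play_rows", "arguments": {
  "series": [-0.012,0,0,0,-0.025,0,0,0,-0.025,0,0,0,-0.025,0,0,0,-0.018,0,0,0]
}}

```text
time_s: 57.32
tcp_pos: [0.5801, -0.2965, 0.13]
eef_rot: [67.0, 89.9, -20.9]
contact_force: [0.4, -0.1, 0.2]
gripper_width: 0.0342
```

```bash
python3 -c "
from h import *
go(*slot('S',.1035),.125);look('20')"
```

```text
t 57.32 tcp [ 0.5801 -0.2965  0.13  ] jaw -87.91 w 0.0342 F [ 0.4 -0.1  0.2]
spin -0.0 T(down,ty,tz) [ 0.005   0.0726 -0.4285]
scene [0.7695 0.0713] 248.0
scene [ 0.4573 -0.2847] 165.5
top [ 0.5477 -0.2859] 352.5
top [ 0.5903 -0.2194] 78.0
top [0.7801 0.0677] 117.5
top [ 0.7789 -0.4916] 151.0
```

View pics/20_scene.png

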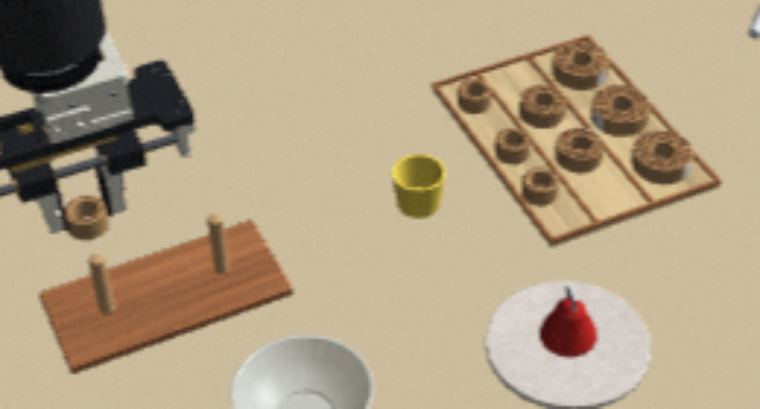

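Emit:
{"name": "play_rows", "arguments": {
  "series": [0,0.006,-0.0357,0,0,0.006,-0.0357,0,0,0.006,-0.0357,0,0,0.006,-0.0357,0,0,0.006,-0.0357,0]
}}

```text
time_s: 57.93
tcp_pos: [0.6021, -0.1153, 0.1256]
eef_rot: [-91.2, 89.9, -179.1]
contact_force: [0.3, -0.2, -0.5]
gripper_width: 0.0342
```

Emit:
{"name": "play_rows", "arguments": {
  "series": [0,0.006,-0.0357,0,0,0.006,-0.0357,0,0,0.006,-0.0357,0,0,0.006,-0.0357,0,0,0.006,-0.0357,0]
}}

```text
time_s: 58.35
tcp_pos: [0.6257, 0.0643, 0.1257]
eef_rot: [-76.1, 89.9, -164.0]
contact_force: [0.3, -0.1, 0.1]
gripper_width: 0.0343
```

Emit:
{"name": "play_rows", "arguments": {
  "series": [0.01,0.006,-0.0357,0,0.01,0.006,-0.0357,0,0.02,0,0,0,0,0,0,0,0,0,0,0]
}}

```text
time_s: 58.77
tcp_pos: [0.6343, 0.1342, 0.0847]
eef_rot: [-65.6, 89.7, -153.5]
contact_force: [0.4, -0.3, -0.3]
gripper_width: 0.0345
```

Emit:
{"name": "play_rows", "arguments": {
  "series": [0,0,0,0,0,0,0,0,0,0,0,0,0,0,0,0,0,0,0,0]
}}

```text
time_s: 59.18
tcp_pos: [0.6363, 0.134, 0.0876]
eef_rot: [114.8, 89.9, 26.8]
contact_force: [-0.2, 0.4, -0.2]
gripper_width: 0.0344
```

```bash
python3 -c "
from h import *
go(*slot('S',.1035),.035);look('21')"
```

```text
t 59.18 tcp [0.6363 0.134  0.0876] jaw -87.97 w 0.0344 F [-0.2  0.4 -0.2]
spin -0.001 T(down,ty,tz) [ 0.0526  0.0006 -0.0003]
scene [0.7698 0.0712] 247.0
top [0.7803 0.0682] 116.0
top [ 0.7747 -0.4908] 186.5
```

View pics/21_scene.png

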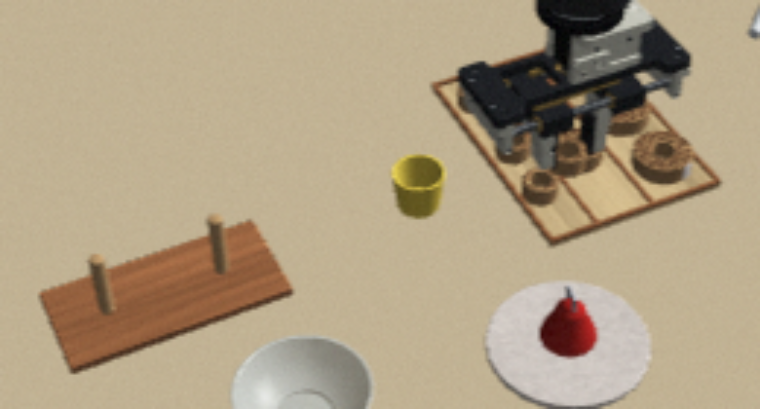

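Emit:
{"name": "play_rows", "arguments": {
  "series": [0.02,0.0006,0,0,0.015,0,0,0,0.01,0,0,0,0.005,0,0,0,0,0,0,0]
}}

```text
time_s: 59.8
tcp_pos: [0.6359, 0.1342, 0.0356]
eef_rot: [-64.9, 89.9, -152.8]
contact_force: [-0.7, 0.1, -0.5]
gripper_width: 0.0341
```

Emit:
{"name": "play_rows", "arguments": {
  "series": [0.005,0,0,0,0.005,0,0,0,0.004,0,0,0,0.003,0,0,0,0.002,0,0,0]
}}

```text
time_s: 60.22
tcp_pos: [0.6366, 0.1345, 0.0179]
eef_rot: [-9.1, 90.0, -97.1]
contact_force: [-7.7, 0.2, 19.6]
gripper_width: 0.0342
```

```bash
python3 -c "
from h import *
go(*slot('S',.1035),.018);look('22')"
```

```text
t 60.22 tcp [0.6366 0.1345 0.0179] jaw -87.92 w 0.0342 F [-7.7  0.2 19.6]
spin -0.0 T(down,ty,tz) [-0.0001  0.0003  0.0002]
scene [0.7697 0.0713] 247.5
scene [0.4479 0.1435] 349.0
top [0.7799 0.0681] 116.0
top [ 0.7747 -0.4908] 186.5
```

View pics/22_scene.png

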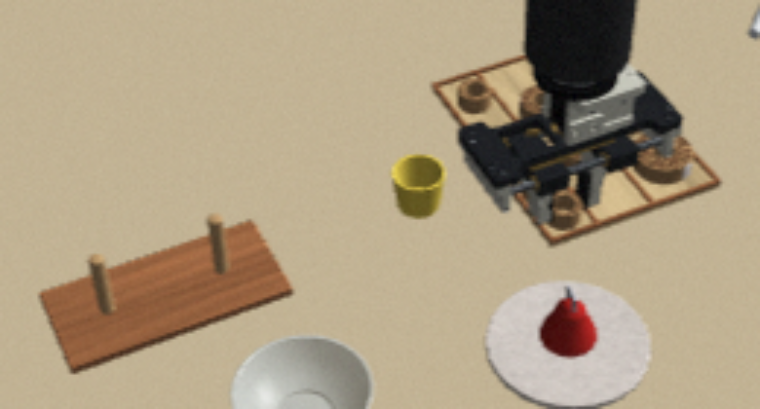

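Emit:
{"name": "play_rows", "arguments": {
  "series": [-0.001,0,0,0,0,0,0,0,0,0,0,0,0,0,0,0,0,0,0,0],
  "jaw": 50
}}

```text
time_s: 60.83
tcp_pos: [0.6366, 0.1345, 0.0188]
eef_rot: [124.3, 90.0, 36.4]
contact_force: [0.3, -0.2, 0.1]
gripper_width: 0.0438
```

Emit:
{"name": "play_rows", "arguments": {
  "series": [-0.01,0,0,0,-0.03,0,0,0,-0.04,0,0,0,-0.04,0,0.03,0,0,0,0.04,0]
}}

```text
time_s: 61.25
tcp_pos: [0.6436, 0.0725, 0.1411]
eef_rot: [100.9, 89.3, 13.3]
contact_force: [1.9, -0.6, 1.8]
gripper_width: 0.0434
```

Emit:
{"name": "play_rows", "arguments": {
  "series": [0,0,0.04,0,0,0,0.04,0,0,0,0.04,0,0,0,0.04,0,0,0,0.04,0]
}}

```text
time_s: 61.67
tcp_pos: [0.6461, -0.1321, 0.1333]
eef_rot: [86.7, 89.9, -1.2]
contact_force: [0.2, 0.8, -0.4]
gripper_width: 0.0439
```

Emit:
{"name": "play_rows", "arguments": {
  "series": [0,0,0.04,0,0,0,0.04,0,0,0,0.04,0,0,0,0,0,0,0,0,0]
}}

```text
time_s: 62.08
tcp_pos: [0.6499, -0.2529, 0.1324]
eef_rot: [-47.9, 90.0, -136.1]
contact_force: [-0.5, 0.4, -0.3]
gripper_width: 0.0439
```

```bash
python3 -c "
from h import *
intray();look('23')
c=capture('top'); cv2.imwrite('pics/tz2.png',cv2.resize(c['img'][190:278,195:265],None,fx=6.5,fy=6.5,interpolation=cv2.INTER_CUBIC))
c=capture('scene'); cv2.imwrite('pics/sz2.png',cv2.resize(c['img'][155:240,280:390],None,fx=6.5,fy=6.5,interpolation=cv2.INTER_CUBIC)); print(get_state()['contact_force'],get_state()['tcp_pos'])"
```

```text
top S local x,y(rel row) -0.0848 0.0003 r px 5.6 area 78.0
top S local x,y(rel row) 0.0006 -0.0001 r px 5.7 area 80.5
top S local x,y(rel row) 0.0829 -0.0007 r px 10.9 area 166.5
top M local x,y(rel row) -0.0458 0.0021 r px 9.2 area 157.5
top M local x,y(rel row) 0.0353 0.0001 r px 7.5 area 149.5
top L local x,y(rel row) -0.0807 -0.0003 r px 9.1 area 230.0
top L local x,y(rel row) 0.0006 0.0011 r px 9.2 area 218.5
top L local x,y(rel row) 0.0795 -0.0001 r px 8.9 area 214.5
scene [0.7696 0.0714] 247.5
top [0.7798 0.0678] 119.5
top [ 0.7745 -0.4912] 187.0
[ 0.09748148  0.11532683 -0.19427678] [ 0.65083013 -0.24914943  0.13250835]
```

View pics/tz2.png

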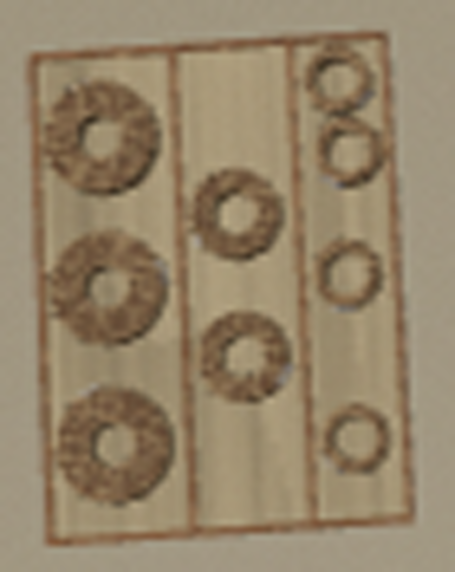

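View pics/sz2.png

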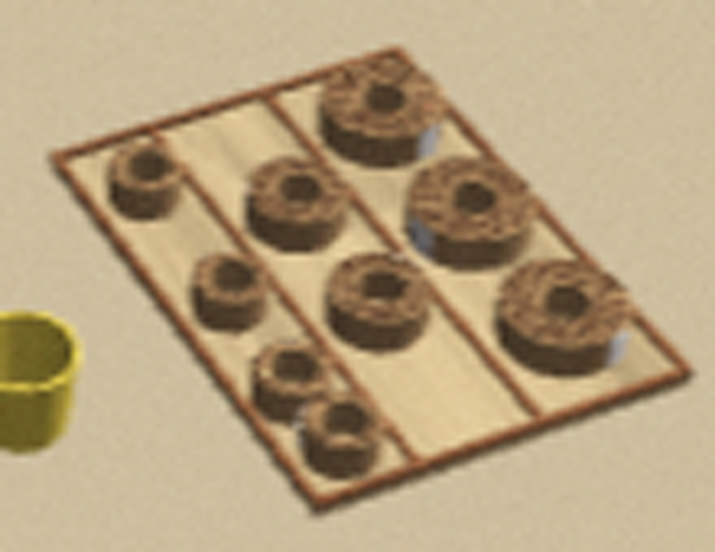

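View pics/23_scene.png

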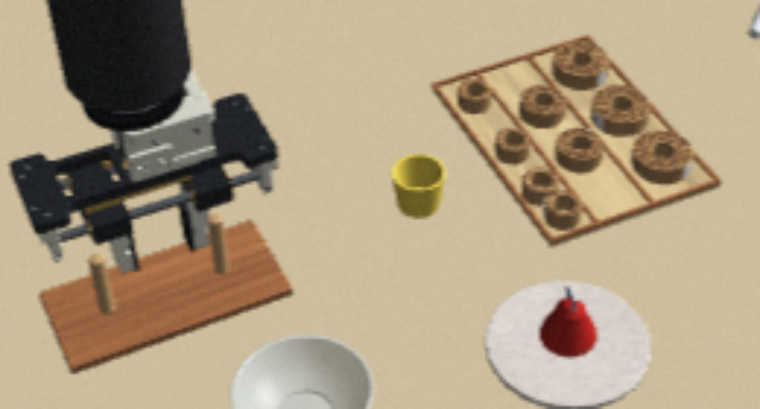

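```bash
python3 -c "
from h import *
t=np.linspace(0,2*np.pi,60)
rows=[]
for n,off,(x0,y0,x1,y1) in(('scene',(.001,-.0012),(310,190,350,235)),('top',(-.001,.0012),(235,192,265,226))):
    c=capture(n); F=12
    im=cv2.resize(c['img'][y0:y1,x0:x1],None,fx=F,fy=F,interpolation=cv2.INTER_CUBIC)
    for lx,ly in((.1015,.002),(.0655,-.004),(.001,0)):
        p=TR+off+lx*TX+(RY['S']+ly)*TY
        for z in(.005,.025):
            q=proj(c,np.c_[p[0]+.018*np.cos(t),p[1]+.018*np.sin(t),0*t+z]); cv2.polylines(im,[((q-[x0,y0]+.5)*F).astype(np.int32)],True,(0,255,0),1)
    cv2.imwrite('pics/f_'+n+'.png',im)
"
```

```text
(no output)
```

View pics/f_scene.png

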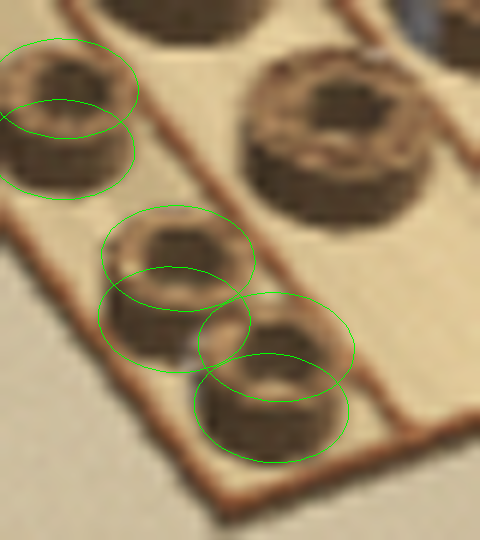

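View pics/f_top.png

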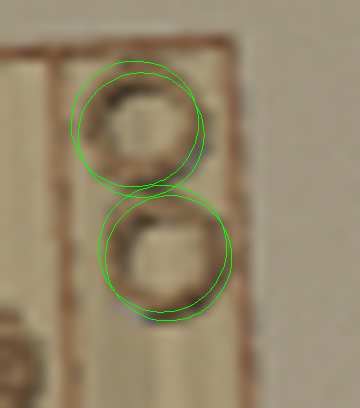

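```bash
python3 -c "
from h import *
from plant import close_job
s=get_state(); print(s['time_s'],s['contact_force'].round(1)); print(close_job())"
```

```text
62.5833 [ 0.1 -0.2  0.1]
the job is handed in; nothing more can be done
None
```

I handed the job in at 62.6 s with all nine rolls in the tray: four small, two medium and three large, each in the row of its size. Both posts are empty and no rolls are left on the table. `close_job` gave no verdict.

**Last checks, from the top and scene pictures:**
- **Placement:** measured from the top view, roll centres were within about 5 mm of their row lines (limit 9 mm) and within about 85 mm of the row middles. The last small roll sits at about 102 mm along its row, against a limit of 115 mm.
- **Flatness:** I drew the expected outlines over three of the small rolls, including the two that sit close together. They fitted to about 1 mm, so those rolls are flat on the floor. The others I judged flat by eye only.
- **Other objects:** the cup, bath, ladder and bell looked unmoved in the later pictures. I did not measure them against the start, and the scoop was mostly outside those views.
- **Robot:** the arm was clear and the contact force was near zero at hand-in.

**Where checks disagreed or something went wrong:**
- **Shifted small roll:** the first small roll was moved about 13 mm along its row, to 66 mm, while the arm was elsewhere. It stayed in its row, about 5 mm off the line, so I left it.
- **Force on the last roll:** setting it down briefly read about 20 N vertical and 8 N sideways, because it was pressed slightly onto the floor. It settled flat.
- **One bad reading:** one medium roll read 46 mm along its row in the final picture but 42 mm earlier. Its blob was larger that time, so I took the difference as mask noise.
- **Cameras:** the two views disagreed by about 2 to 3 mm throughout, so I used their average.

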